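# Turn the stacked tote round and nest it home

### The job

The loose empty tote stands stacked on the tote of the sprung stand. Lift it off, turn it half a turn so that its yellow end lies over the yellow end of the lower one, and nest it down inside until it is fully home under both spring clips; then let go and leave the stand sprung back up. Press gently: never drive the sprung carrier down on to its stop, and leave the bottle, the cup and the carton where they stand.

Things in the scene. Friction and masses are not known exactly. Their poses are not given: they have to be found in the camera images.
- upper_grip (a point): Loose tote: empty open grey plastic parts tote, 150 (its x) x 66 (its y) x 60 mm high, 0.16-0.26 kg; its +x end wall is yellow; z up. The top 24 mm of its walls is an upright band, 66 mm wide outside: grip this across y at mid-length. This point is the centre of the band: 12 mm below the rim, 12 mm above the band's underside (the shoulder), 48 mm above the tote's underside.
- upper_shoulder (a point): Loose tote's centre line at shoulder height, 12 mm below upper_grip, same axes. Below it the body tapers to 128 x 44 mm at the floor. Each long side has ribs 12 mm wide, flush with the band, at x = +28 and -52 mm, feet 20 mm below the shoulder, and 14 mm wide notches in the band above them. Fully home, this point coincides with lower_rim; stacked, it is 20 mm above it.
- upper_yellow (a point): Middle of the rim of the loose tote's yellow end wall, on its +x end, 73.5 mm from the centre line.
- lower_rim (a point): Centre of the lower tote's mouth at rim height, about 118 mm over the worktop while the carrier is up; +x to its yellow end, z up. Same kind of tote, screwed to the sprung carrier. Yellow over yellow: the ribs drop into the notches (1 mm play each way along x) and it nests; yellow over grey: the ribs land on the rim and it stacks.
- lower_yellow (a point): Rim of the lower tote's yellow end, 73.5 mm from lower_rim along +x. A spring-steel clip, 30 mm wide, stands outside each end, its lip rising 22 mm above the rim. A bead on each end of the loose tote meets the sloping lips 8 to 12 mm above home and must be pushed past to snap under the hooks: 8 to 16 N in all, varying; easing it 1 to 2 mm along x helps.
- carrier (a joint): How far the sprung carrier with the lower tote has sunk, in m: 0 = up, 0.028 = on its stop. It starts to sink at about 3 N and gives 1 mm for each 0.45 N more (about 15 N just before the stop). So the lower rim sinks away while one presses.
- stand: The fixed stand: dark base plate 205 x 100 mm on the worktop, origin at the centre of its underside; carries the sprung aluminium carrier, the lower tote and the clips. x along the totes, towards the lower tote's yellow end.
- bottle_mid (a point): Small yellow oil bottle with a red nozzle, 48 mm across, 92 mm high; its middle. A bystander, loose.
- cup_mid (a point): Round grey steel cup with worn pins, 59 mm across, 64 mm high; its middle. A bystander, loose.
- carton_mid (a point): Small closed cardboard carton, 65 x 70 x 55 mm; its middle. A bystander, loose.
Things that resemble listed ones, but are neither listed nor needed, are in the scene too. What is shaped like the part that bears upper_grip but red or turquoise is not meant.

How it is judged:
By the outcome, as a careful person would: the job done as asked, in the order asked, and still so for the second after the job is handed in, with the robot touching nothing.
It also fails if it takes over 61 s, if anything falls off the work surface, if the arm or the gripper's body presses on something with over 40 N, if the wrist force passes 120 N, or if a joint passes its speed limit or range.

### The arm

A 6-joint arm with a two-finger parallel gripper is mounted at the origin on a cart in front of the work surface, level with it; the furniture and walls round the work are solid. World frame = base frame: x ahead of the robot, y to its left, z up, the work surface at z = 0. Lengths are in m, angles in rad, forces in N, time in s.
With the tool pointing down it reaches from about 0.275 to 0.85 m from the base axis. Payload 5.2 kg.
Tool frame: the origin (TCP) lies at the very end of the fingers, on their centre line; the grasp point (between the pads) lies 19 mm behind it; z points along the fingers, y is the direction in which the jaws open and shut (so a half turn about z gives the same grasp; the last joint's range is limited). The gripper opens to 85 mm and grips with 20 to 120 N. Pads are 22 mm wide; open, the fingers measure 114 mm over their backs; the gripper's body (76 mm by 85 mm) begins 54 mm behind the grasp point. The pads swing forward as they close: fully open they stand 13 mm farther back than shut.
Start: joints at [-1.335, 0.259, 1.535, -0, 1.348, -0.203], TCP at [0.234, -0.498, 0.231] pointing down, gripper open.
Joint ranges: [-3.14, 3.14], [-0.91, 2.08], [0.19, 2.58], [-1.22, 4.36], [0.22, 2.71], [-3.12, 3.12]. Speed limits (rad/s): [2.57, 2.57, 3.14, 3.14, 3.14, 3.14].

### API

Orientations are given as a rotation vector (axis times angle).
In Python, from plant import env gives the robot as it stands.
- The arm moves only by the tool drive_tool, never from a script. Its argument "deltas" is a list of rows, each an object of numbers: "ax", "ay", "az": the turn, a rotation vector about the tool's x, y, z in degrees; "x", "y", "z": the shift along the tool's x, y, z in cm; "claw": the closure, from -1 (fully open) to 1 (shut), so that 0 is half open. In form: [{"ax": .., "ay": .., "az": .., "x": .., "y": .., "z": .., "claw": ..}, ...]. A call has 1 to 8 rows; each row shifts and turns the commanded pose from where the row before left it, along the tool's axes as they then stand; what a row does not reach is not made up. A row lasts 1/8 s, in which the tool goes at most 62.5 mm and 10.7 degrees, less where a joint would pass 70% of its speed; a pose out of reach is approached as far as the arm can. A call is refused whole if a number of a shift passes 6.25 or a number of a turn 10.7, either way. A call with a gripper value outside its range is refused whole. The fingers move at their own pace and stop on an object; the grip force is fixed at half the most. Time passes only in rows, so rows that do not move let the fingers close. It gives the time, the measured TCP pose, the force and the opening at its end, in the units of the state.
- env.sense(): the state, without advancing time (a new reading comes with each control period).
- env.read_camera(name): name is "scene" or "top" or "wrist"; returns a dict with "color" (420x560x3 uint8, blue, green, red), "K" (3x3 intrinsics, pixels), "R" (3x3) and "t" (3): a world point X has camera coordinates R X + t; the wrist camera has in their place "T_tool_cam" (4x4, takes a point from camera to tool coordinates, whose origin is the TCP and whose axes are the flange's). Camera axes: x right, y down, z forward; pixel columns grow to the right and rows downward; lengths in m; the calibration is good to about 2 mm. A picture is of the moment at which its call begins: read the wrist's pose just before it. There is no depth.
- env.sign_off(): hands the job in, once; it reports no verdict.
The state is a dict: "time": time; "joint_positions": joint angles; "joint_velocities": joint speeds; "tau": joint torques, N m; "position": TCP position; "orientation": TCP orientation; "contact_force": force on the tool from outside, world axes, zero at the start; "torque": the same for the moment, N m; "grip_width": finger opening in m.
Only numpy, scipy, OpenCV 4.12 (cv2) and the standard library are available. Lean on these libraries where they do the work, as an engineer would, in place of code of your own. Each camera call takes 0.05 s, during which the arm holds its last target.

## Working session

There is one attempt and no reset: what is moved stays moved. The work goes in short steps, Python scripts to look and compute and a tool call to move; the robot and the scene stay as the last step left them, time stands still between calls to the robot, and variables do not carry over. Pictures are saved under pics/ and viewed, and the job is handed in when it is done.

Besides the shell and the picture viewer there is one more tool, called by a JSON object that holds its "op" and its "data". drive_tool: Moves the arm, as the interface text tells. Its arguments: {"type":"object","properties":{"deltas":{"type":"array","items":{"type":"object","properties":{"ax":{"type":"number"},"ay":{"type":"number"},"az":{"type":"number"},"x":{"type":"number"},"y":{"type":"number"},"z":{"type":"number"},"claw":{"type":"number"}}}}},"required":["deltas"]}

```bash
ls; mkdir -p pics; cat > h.py <<'E'
import numpy as np, cv2
from plant import env
from scipy.spatial.transform import Rotation as Rn
def cam(n):
    s=env.sense(); d=env.read_camera(n)
    K=np.array(d["K"])
    if n=="wrist":
        T=np.eye(4);T[:3,:3]=Rn.from_rotvec(s["orientation"]).as_matrix();T[:3,3]=s["position"]
        W=T@np.array(d["T_tool_cam"]); R=W[:3,:3].T; t=-R@W[:3,3]
    else: R=np.array(d["R"]);t=np.array(d["t"]).ravel()
    return d["color"],K,R,t
def ray(c,uv):
    _,K,R,t=c
    d=R.T@np.linalg.inv(K)@np.array([uv[0],uv[1],1.]); return -R.T@t,d
def onz(c,uv,z):
    o,d=ray(c,uv); return o+d*(z-o[2])/d[2]
def proj(c,X):
    _,K,R,t=c; p=K@(R@np.asarray(X)+t); return p[:2]/p[2]
def tri(obs):
    A=np.zeros((3,3));b=np.zeros(3)
    L=[ray(c,uv) for c,uv in obs]
    for o,d in L:
        d=d/np.linalg.norm(d);P=np.eye(3)-np.outer(d,d);A+=P;b+=P@o
    X=np.linalg.solve(A,b)
    res=[np.linalg.norm(np.cross(X-o,d/np.linalg.norm(d))) for o,d in L]
    return X,res
E
python3 - <<'E'
from h import *
import pickle
for n in("scene","top","wrist"):
    c=cam(n);cv2.imwrite(f"pics/{n}0.png",c[0]);pickle.dump(c,open(f"{n}0.pkl","wb"))
    print(n,-c[2].T@c[3],c[1][0,0])
print(env.sense())
E
```

```text
pics
scene [-0.18757567  0.79250271  1.1437942 ] 492.4563095615309
top [ 0.32860059 -0.15165496  1.61767338] 517.0613640325979
wrist [ 0.30364174 -0.46496101  0.3736028 ] 301.0042492065896
{'time': 0.15, 'joint_positions': array([-1.33479436e+00,  2.59165065e-01,  1.53580202e+00, -7.48083257e-06,
        1.34800866e+00, -2.02782797e-01]), 'joint_velocities': array([ 0.00021096, -0.00121806, -0.00223572, -0.00093673,  0.00089129,
       -0.00024172]), 'tau': array([ 2.70976016e-03, -4.46388316e+01, -2.90821034e+01, -1.04322833e-04,
        8.26283649e-03, -1.73971455e-05]), 'position': array([ 0.2335956 , -0.49749545,  0.23068325]), 'orientation': array([-3.06493806e+00, -6.83427166e-01,  4.75198100e-05]), 'contact_force': array([ 0.34997051, -0.36959099,  0.43417534]), 'torque': array([ 0.00763631, -0.00754625, -0.00299471]), 'grip_width': 0.08519973917179466}
```

View pics/scene0.png

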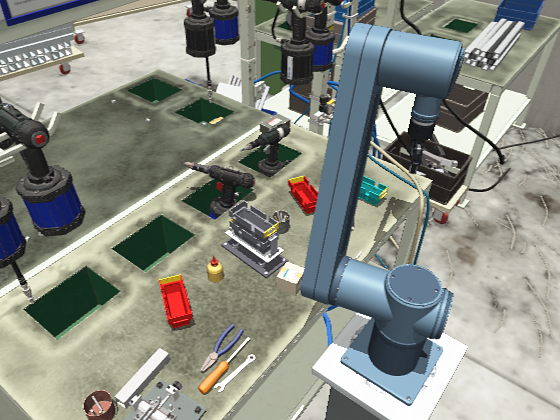

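View pics/top0.png

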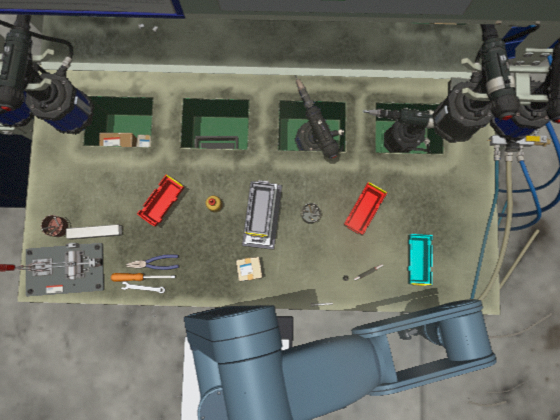

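View pics/wrist0.png

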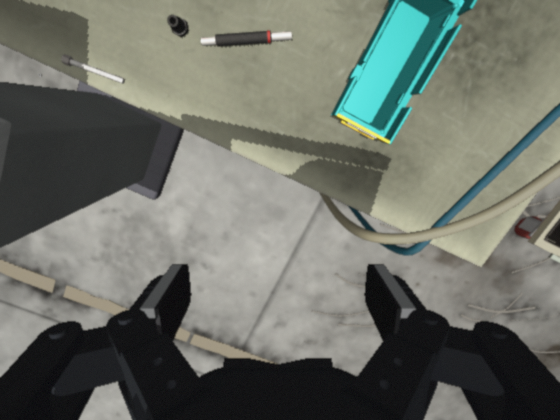

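Scene and top show one grey tote stack on the dark stand, at about scene (254,222) and top (262,210). The red totes (top (162,200), (366,208)) and the turquoise one (421,258) are decoys. The bottle is at (213,203), the cup at (312,213) and the carton at (249,268). Next I'll enlarge the stack.

```bash
python3 - <<'E'
from h import *
a=cv2.imread("pics/top0.png")[170:260,215:310];b=cv2.imread("pics/scene0.png")[185:300,200:310]
a=cv2.resize(a,None,fx=6,fy=6,interpolation=cv2.INTER_CUBIC)[:540,:570]
cv2.imwrite("pics/topc.png",a)
cv2.imwrite("pics/scc.png",cv2.resize(b,None,fx=5,fy=5,interpolation=cv2.INTER_CUBIC))
E
```

```text
(no output)
```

View pics/topc.png

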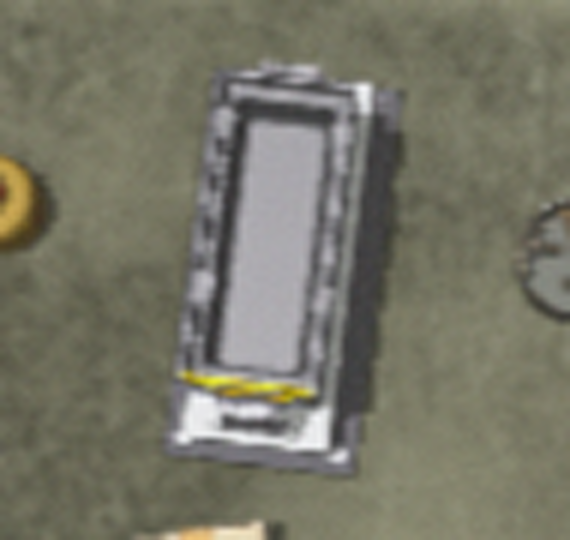

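View pics/scc.png

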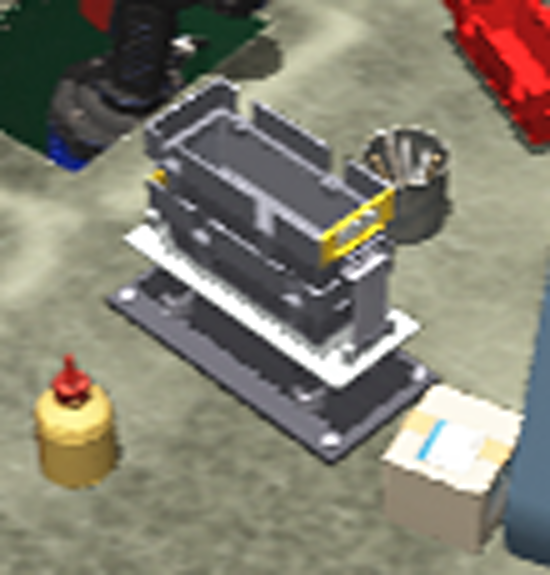

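```bash
python3 - <<'E'
from h import *
import pickle
c=pickle.load(open("top0.pkl","rb"));s=pickle.load(open("scene0.pkl","rb"))
for n,uv,z in [("ctr",(260.8,209.7),.16),("bottle",(213,203),.09),("cup",(312,213),.06),("carton",(249,268),.055)]: print(n,onz(c,uv,z))
# yellow rim
def ym(im,x0,y0,x1,y1):
    h=cv2.cvtColor(im,cv2.COLOR_BGR2HSV);m=cv2.inRange(h,(22,140,120),(34,255,255));k=np.zeros_like(m);k[y0:y1,x0:x1]=m[y0:y1,x0:x1]
    ys,xs=np.nonzero(k);return xs,ys
for cc,b in((c,(240,225,275,240)),(s,(258,215,285,240))):
    xs,ys=ym(cc[0],*b);print(xs.min(),xs.max(),ys.min(),ys.max(),xs.mean(),ys.mean(),len(xs))
# scene: rim corners of yellow end from crop: top-left (323,232)/5+.. , top-right(395,190)
P1s=(200+321/5,185+236/5);P2s=(200+395/5,185+188/5)
P1t=(215+182/6,170+375/6);P2t=(215+316/6,170+397/6)
print(tri([(c,P1t),(s,P1s)]),tri([(c,P2t),(s,P2s)]))
# wrist cam pose in tool
d=env.read_camera("wrist");print(np.array(d["T_tool_cam"]).round(4).tolist(),d["K"])
E
```

```text
ctr [ 0.52345106 -0.06897676  0.16      ]
bottle [0.54948707 0.07856042 0.09      ]
cup [ 0.53054739 -0.21908611  0.06      ]
carton [ 0.35985481 -0.0331494   0.055     ]
246 265 232 236 255.78787878787878 234.1818181818182 33
264 278 223 236 271.3857142857143 229.94285714285715 70
(array([ 0.45724436, -0.02739523,  0.16309759]), [np.float64(0.0002576205900863747), np.float64(0.00025762059008641334)]) (array([ 0.44952223, -0.09014734,  0.16058438]), [np.float64(0.001259171347924886), np.float64(0.0012591713479248303)])
[[-0.0005, -0.9533, -0.3019, 0.0773], [1.0, -0.0008, 0.0008, 0.0002], [-0.001, -0.3019, 0.9533, -0.143], [0.0, 0.0, 0.0, 1.0]] [[301.00424921   0.         277.41847705]
 [  0.         301.00424921 209.32411401]
 [  0.           0.           1.        ]]
```

{"op": "drive_tool", "data": {"deltas": [{"az": 10.7, "z": -2}, {"az": 10.7, "z": -2}, {"az": 10.7, "z": -1}, {"x": 2.4, "y": -4.6}, {"x": 2.4, "y": -4.6}, {"x": 2.4, "y": -4.6}, {"x": 2.4, "y": -4.6}, {"x": 2.4, "y": -4.6}]}}

```text
schema error: expected keys ax, ay, az, x, y, z, claw
```

{"op": "drive_tool", "data": {"deltas": [{"x": 2.4, "y": -4.6}, {"x": 2.4, "y": -4.6}, {"x": 2.4, "y": -4.6}, {"x": 2.4, "y": -4.6}, {"x": 2.0, "y": -4.6}, {}]}}

```text
schema error: expected keys ax, ay, az, x, y, z, claw
```

```bash
python3 - <<'E'
from h import *
import pickle
c=cam("wrist");cv2.imwrite("pics/w1.png",c[0]);pickle.dump(c,open("w1.pkl","wb"))
s=env.sense();print(s["time"],s["position"],s["orientation"],s["joint_positions"],s["contact_force"])
E
```

```text
0.25 [ 0.2336384  -0.49765321  0.23092679] [-3.06543772e+00 -6.83633490e-01  4.77213804e-05] [-1.33477966e+00  2.58960166e-01  1.53547023e+00 -1.66893424e-05
  1.34801284e+00 -2.02825048e-01] [ 1.02591198 -0.14723649  1.02637351]
```

View pics/w1.png

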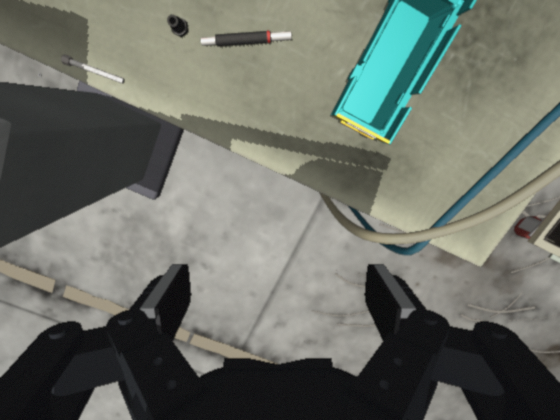

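Both moves were refused because every key is required, so the picture is the same as before. I'll resend with all keys.

{"op": "drive_tool", "data": {"deltas": [{"ax": 0, "ay": 0, "az": 10.7, "x": 0, "y": 0, "z": -2, "claw": -1}, {"ax": 0, "ay": 0, "az": 10.7, "x": 0, "y": 0, "z": -2, "claw": -1}, {"ax": 0, "ay": 0, "az": 10.7, "x": 0, "y": 0, "z": -1, "claw": -1}, {"ax": 0, "ay": 0, "az": 0, "x": 2.4, "y": -4.6, "z": 0, "claw": -1}, {"ax": 0, "ay": 0, "az": 0, "x": 2.4, "y": -4.6, "z": 0, "claw": -1}, {"ax": 0, "ay": 0, "az": 0, "x": 2.4, "y": -4.6, "z": 0, "claw": -1}, {"ax": 0, "ay": 0, "az": 0, "x": 2.4, "y": -4.6, "z": 0, "claw": -1}, {"ax": 0, "ay": 0, "az": 0, "x": 2.4, "y": -4.6, "z": 0, "claw": -1}]}}

```text
time: 1.25
position: [0.3813, -0.2827, 0.2814]
orientation: [3.136, -0.191, 0.0]
contact_force: [0.6, -0.8, 0.4]
grip_width: 0.0855
```

{"op": "drive_tool", "data": {"deltas": [{"ax": 0, "ay": 0, "az": 0, "x": 2.4, "y": -4.6, "z": 0, "claw": -1}, {"ax": 0, "ay": 0, "az": 0, "x": 2.4, "y": -4.6, "z": 0, "claw": -1}, {"ax": 0, "ay": 0, "az": 0, "x": 2.4, "y": -4.6, "z": 0, "claw": -1}, {"ax": 0, "ay": 0, "az": 0, "x": 2.4, "y": -4.6, "z": 0, "claw": -1}, {"ax": 0, "ay": 0, "az": 0, "x": 1.6, "y": -3.3, "z": 0, "claw": -1}, {"ax": 0, "ay": 0, "az": 0, "x": 0, "y": 0, "z": 0, "claw": -1}]}}

```text
time: 2.0
position: [0.5189, -0.0801, 0.281]
orientation: [-3.136, 0.184, 0.0]
contact_force: [-0.1, -0.3, 0.6]
grip_width: 0.0851
```

```bash
python3 - <<'E'
from h import *
import pickle
c=cam("wrist");cv2.imwrite("pics/w2.png",c[0]);pickle.dump(c,open("w2.pkl","wb"))
s=env.sense();print(s["time"],s["position"],s["orientation"],s["joint_positions"],s["contact_force"])
E
```

```text
2.05 [ 0.51827305 -0.08137886  0.28099654] [ 3.13591626e+00 -1.86465491e-01 -1.14583978e-03] [-3.68305729e-01  1.83898860e-01  1.50964156e+00 -3.55264368e-04
  1.44870545e+00  1.32131661e+00] [-0.61848436 -0.76124839  0.03394598]
```

View pics/w2.png

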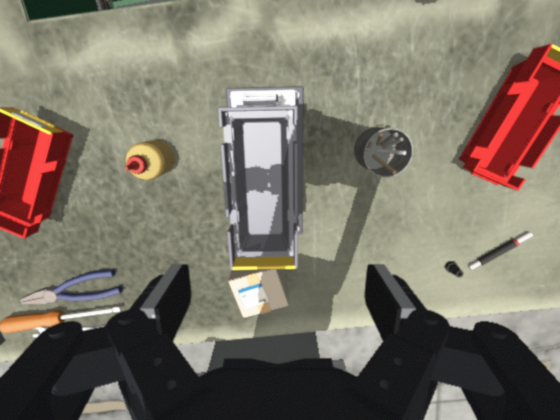

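The wrist view shows the grey tote upright in the frame, with its yellow rim at the bottom (231–297, 263) and its far end near row 108. The clips and carrier are visible above it at (262,95). I'll enlarge it to read the corners.

```bash
python3 - <<'E'
from h import *
a=cv2.imread("pics/w2.png")[80:285,205:315]
cv2.imwrite("pics/w2c1.png",cv2.resize(a[:90],None,fx=6,fy=6,interpolation=cv2.INTER_CUBIC))
cv2.imwrite("pics/w2c2.png",cv2.resize(a[120:],None,fx=6,fy=6,interpolation=cv2.INTER_CUBIC))
E
```

```text
(no output)
```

View pics/w2c1.png

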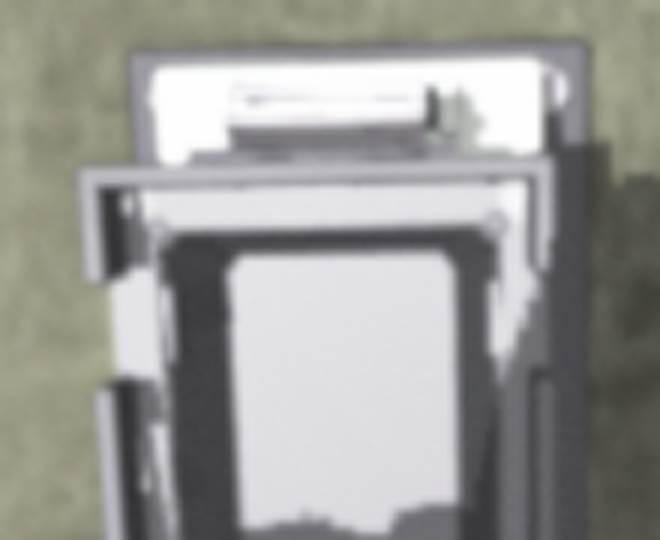

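View pics/w2c2.png

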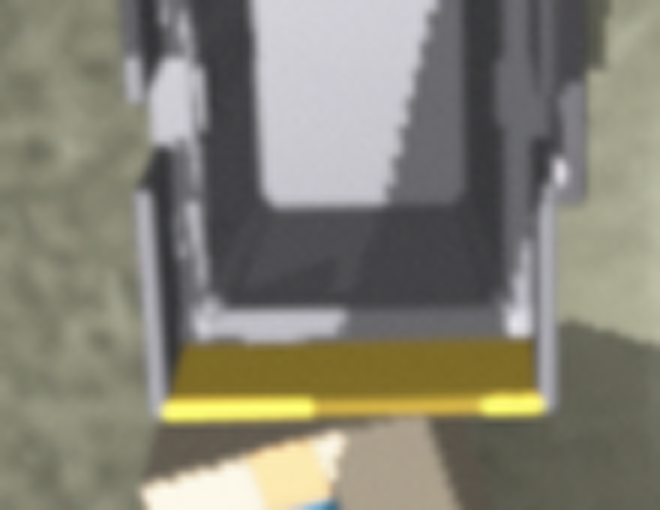

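```bash
python3 - <<'E'
from h import *
import pickle
c=pickle.load(open("w2.pkl","rb"));s=pickle.load(open("scene0.pkl","rb"));t=pickle.load(open("top0.pkl","rb"))
px=[(217.9,108.2),(296.5,105.8),(229.5,268.7),(296.7,267.5)]
for z in(.158,.162,.166):
    P=[onz(c,p,z) for p in px]
    FL,FR,NL,NR=P
    print(z,[np.linalg.norm(a-b).round(4) for a,b in((FL,FR),(NL,NR),(FL,NL),(FR,NR))],np.mean(P,0).round(4),
     np.degrees(np.arctan2(*((FL+FR-NL-NR)[[1,0]]))).round(2), np.degrees(np.arctan2(-(FL-FR)[0],(FL-FR)[1])).round(2))
print(tri([(c,px[2]),(s,(264.2,232.2)),(t,(245.3,232.5))]),tri([(c,px[3]),(s,(279,222.6)),(t,(267.7,236.2))]))
E
```

```text
0.158 [np.float64(0.0658), np.float64(0.0664), np.float64(0.1504), np.float64(0.1511)] [ 0.5283 -0.0658  0.158 ] -5.7 -5.1
0.162 [np.float64(0.0649), np.float64(0.0654), np.float64(0.1482), np.float64(0.1488)] [ 0.5294 -0.0661  0.162 ] -5.7 -5.1
0.166 [np.float64(0.0639), np.float64(0.0644), np.float64(0.1459), np.float64(0.1465)] [ 0.5304 -0.0665  0.166 ] -5.7 -5.1
(array([ 0.45785705, -0.02706137,  0.16236912]), [np.float64(0.0012559534784553428), np.float64(0.0006567310776937844), np.float64(0.0008273880376635103)]) (array([ 0.45012611, -0.09087691,  0.15922191]), [np.float64(0.0007099014174515166), np.float64(0.0013021490462397371), np.float64(0.001661709512872447)])
```

{"op": "drive_tool", "data": {"deltas": [{"ax": 0, "ay": 0, "az": -1.2, "x": 0, "y": 0, "z": 0, "claw": -1}, {"ax": 0, "ay": 0, "az": 0, "x": 0.94, "y": -1.65, "z": 2.0, "claw": -1}, {"ax": 0, "ay": 0, "az": 0, "x": 0, "y": 0, "z": 3.0, "claw": -1}, {"ax": 0, "ay": 0, "az": 0, "x": 0, "y": 0, "z": 3.1, "claw": -1}, {"ax": 0, "ay": 0, "az": 0, "x": 0, "y": 0, "z": 0, "claw": -1}, {"ax": 0, "ay": 0, "az": 0, "x": 0, "y": 0, "z": 0, "claw": -1}]}}

```text
time: 2.8
position: [0.5295, -0.0679, 0.2015]
orientation: [3.137, -0.159, 0.002]
contact_force: [0.6, -0.6, 0.1]
grip_width: 0.0857
```

```bash
python3 - <<'E'
from h import *
import pickle
c=cam("wrist");cv2.imwrite("pics/w3.png",c[0]);pickle.dump(c,open("w3.pkl","wb"))
s=env.sense();print(s["time"],s["position"],s["orientation"],s["joint_positions"],s["contact_force"])
E
```

```text
2.85 [ 0.52989641 -0.06774167  0.20194075] [ 3.13676758 -0.1589507   0.00392121] [-3.36033470e-01  2.50613921e-01  1.61990663e+00 -6.56168155e-05
  1.26845150e+00  1.33604252e+00] [ 0.95139037  0.13576451 -0.1808576 ]
```

View pics/w3.png

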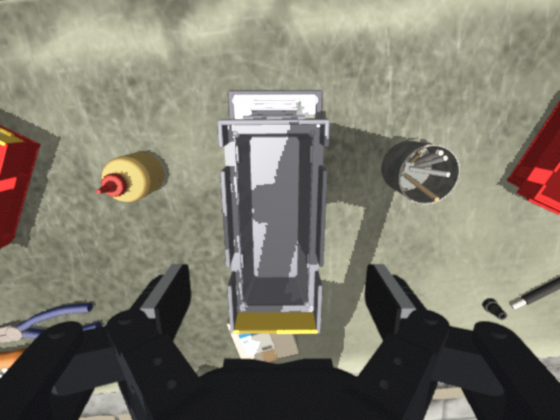

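The rim is now at columns ~219–329 (far end, row 123) and ~230–321 (yellow end, row 333), nearly centred between the fingers (277). I'll read the corners from an enlargement.

```bash
python3 - <<'E'
from h import *
a=cv2.imread("pics/w3.png")
cv2.imwrite("pics/w3c1.png",cv2.resize(a[85:165,205:345],None,fx=5,fy=5,interpolation=cv2.INTER_CUBIC))
cv2.imwrite("pics/w3c2.png",cv2.resize(a[260:345,205:345],None,fx=5,fy=5,interpolation=cv2.INTER_CUBIC))
E
```

```text
(no output)
```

View pics/w3c1.png

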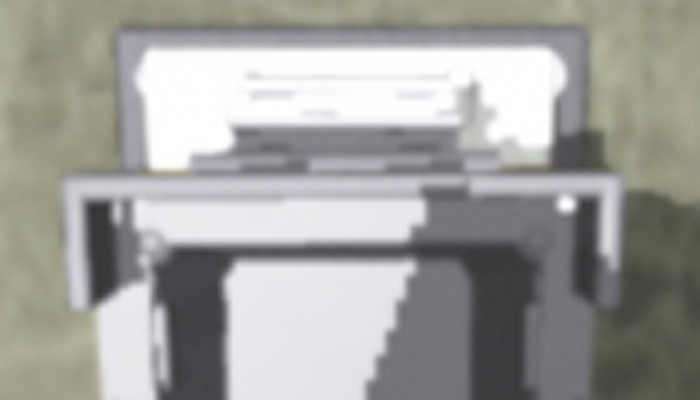

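View pics/w3c2.png

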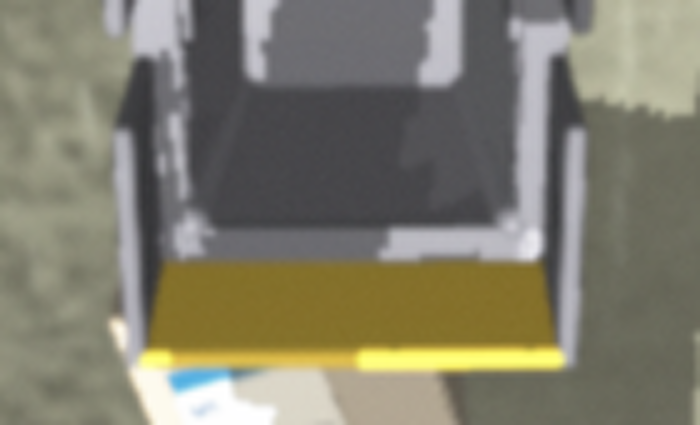

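Four corners triangulate or scale to rim z ≈ 0.160 (text: 0.162), centre (0.5285, -0.066), yaw -5.6°. The grey stacked tote is confirmed. I'll grip a little above band centre so the tips stay above the shoulder.

{"op": "drive_tool", "data": {"deltas": [{"ax": 0, "ay": 0, "az": 0, "x": -0.1, "y": -0.17, "z": 1, "claw": -1}, {"ax": 0, "ay": 0, "az": 0, "x": 0, "y": 0, "z": 2.5, "claw": -1}, {"ax": 0, "ay": 0, "az": 0, "x": 0, "y": 0, "z": 2.5, "claw": -1}, {"ax": 0, "ay": 0, "az": 0, "x": 0, "y": 0, "z": 1.05, "claw": -1}, {"ax": 0, "ay": 0, "az": 0, "x": 0, "y": 0, "z": 0, "claw": -1}]}}

```text
time: 3.48
position: [0.5281, -0.0649, 0.1295]
orientation: [-3.137, 0.158, 0.002]
contact_force: [0.3, -0.5, 0.4]
grip_width: 0.0853
```

```bash
python3 - <<'E'
from h import *
s=env.sense();print(s["time"],s["position"],s["contact_force"])
c=cam("scene");cv2.imwrite("pics/s1.png",cv2.resize(c[0][170:280,190:310],None,fx=6,fy=5,interpolation=cv2.INTER_CUBIC))
E
```

```text
3.475 [ 0.52805373 -0.06487214  0.12948286] [ 0.31445634 -0.48614468  0.41310309]
```

View pics/s1.png

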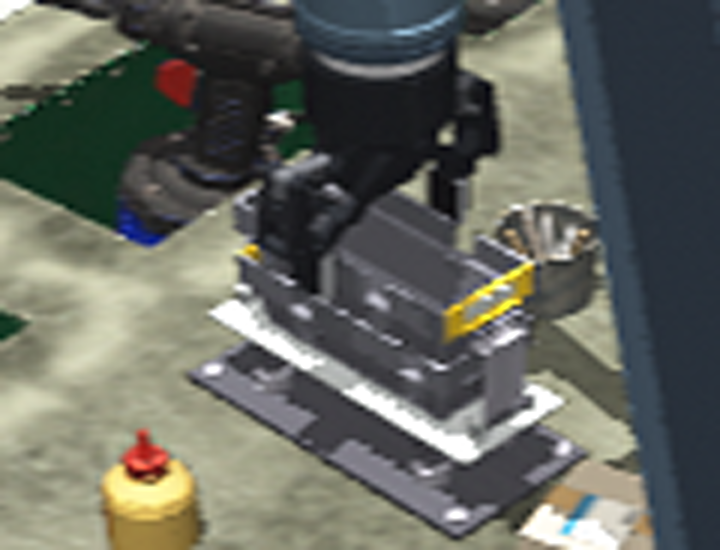

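The fingers straddle the band and touch nothing. I'll raise 1 mm and close.

{"op": "drive_tool", "data": {"deltas": [{"ax": 0, "ay": 0, "az": 0, "x": 0, "y": 0, "z": -0.1, "claw": -0.7}, {"ax": 0, "ay": 0, "az": 0, "x": 0, "y": 0, "z": 0, "claw": -0.5}, {"ax": 0, "ay": 0, "az": 0, "x": 0, "y": 0, "z": 0, "claw": 0}, {"ax": 0, "ay": 0, "az": 0, "x": 0, "y": 0, "z": 0, "claw": 1}, {"ax": 0, "ay": 0, "az": 0, "x": 0, "y": 0, "z": 0, "claw": 1}, {"ax": 0, "ay": 0, "az": 0, "x": 0, "y": 0, "z": 0, "claw": 1}]}}

```text
time: 4.28
position: [0.5287, -0.0652, 0.131]
orientation: [3.137, -0.158, 0.002]
contact_force: [3.0, -1.1, 2.0]
grip_width: 0.065
```

Gripped at 65 mm. Lifting 9 cm.

{"op": "drive_tool", "data": {"deltas": [{"ax": 0, "ay": 0, "az": 0, "x": 0, "y": 0, "z": -0.3, "claw": 1}, {"ax": 0, "ay": 0, "az": 0, "x": 0, "y": 0, "z": -0.7, "claw": 1}, {"ax": 0, "ay": 0, "az": 0, "x": 0, "y": 0, "z": -1, "claw": 1}, {"ax": 0, "ay": 0, "az": 0, "x": 0, "y": 0, "z": -1.5, "claw": 1}, {"ax": 0, "ay": 0, "az": 0, "x": 0, "y": 0, "z": -2, "claw": 1}, {"ax": 0, "ay": 0, "az": 0, "x": 0, "y": 0, "z": -2, "claw": 1}, {"ax": 0, "ay": 0, "az": 0, "x": 0, "y": 0, "z": -1.5, "claw": 1}, {"ax": 0, "ay": 0, "az": 0, "x": 0, "y": 0, "z": 0, "claw": 1}]}}

```text
time: 5.28
position: [0.5291, -0.0653, 0.2225]
orientation: [3.137, -0.158, 0.005]
contact_force: [0.1, -0.6, -2.3]
grip_width: 0.065
```

```bash
python3 - <<'E'
from h import *
s=env.sense();print(s["time"],s["position"],s["contact_force"],s["grip_width"])
c=cam("scene");cv2.imwrite("pics/s2.png",cv2.resize(c[0][150:280,190:310],None,fx=6,fy=4.5,interpolation=cv2.INTER_CUBIC))
E
```

```text
5.275 [ 0.52911519 -0.06525787  0.22248913] [ 0.14389701 -0.58215889 -2.33212541] 0.06495634461214794
```

View pics/s2.png

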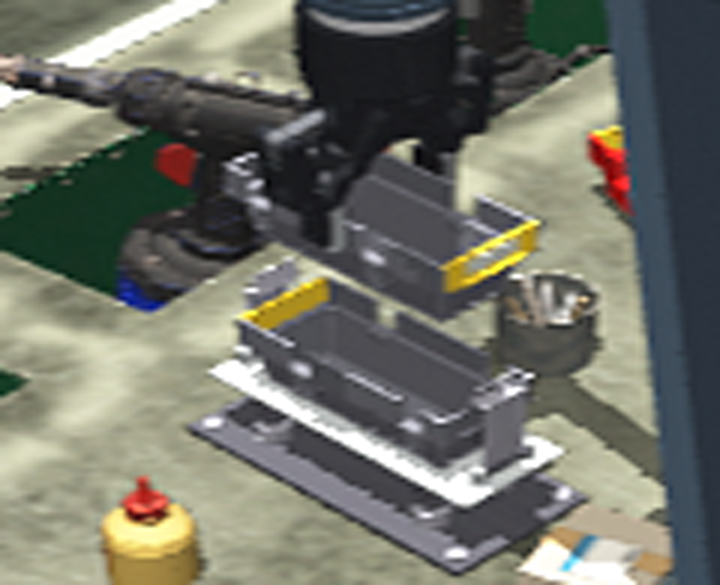

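Tote lifted clean at about 2 N. The lower tote's yellow end is the far one, as expected, so I'll turn the half turn.

{"op": "drive_tool", "data": {"deltas": [{"ax": 0, "ay": 0, "az": -4, "x": 0, "y": 0, "z": -0.5, "claw": 1}, {"ax": 0, "ay": 0, "az": -8, "x": 0, "y": 0, "z": -0.5, "claw": 1}, {"ax": 0, "ay": 0, "az": -8, "x": 0, "y": 0, "z": 0, "claw": 1}, {"ax": 0, "ay": 0, "az": -8, "x": 0, "y": 0, "z": 0, "claw": 1}, {"ax": 0, "ay": 0, "az": -8, "x": 0, "y": 0, "z": 0, "claw": 1}, {"ax": 0, "ay": 0, "az": -8, "x": 0, "y": 0, "z": 0, "claw": 1}, {"ax": 0, "ay": 0, "az": -8, "x": 0, "y": 0, "z": 0, "claw": 1}, {"ax": 0, "ay": 0, "az": -8, "x": 0, "y": 0, "z": 0, "claw": 1}]}}

```text
time: 6.32
position: [0.5277, -0.0648, 0.2296]
orientation: [-2.791, -1.438, 0.003]
contact_force: [-0.2, 0.4, -2.5]
grip_width: 0.0648
```

{"op": "drive_tool", "data": {"deltas": [{"ax": 0, "ay": 0, "az": -8, "x": 0, "y": 0, "z": 0, "claw": 1}, {"ax": 0, "ay": 0, "az": -8, "x": 0, "y": 0, "z": 0, "claw": 1}, {"ax": 0, "ay": 0, "az": -8, "x": 0, "y": 0, "z": 0, "claw": 1}, {"ax": 0, "ay": 0, "az": -8, "x": 0, "y": 0, "z": 0, "claw": 1}, {"ax": 0, "ay": 0, "az": -8, "x": 0, "y": 0, "z": 0, "claw": 1}, {"ax": 0, "ay": 0, "az": -8, "x": 0, "y": 0, "z": 0, "claw": 1}, {"ax": 0, "ay": 0, "az": -8, "x": 0, "y": 0, "z": 0, "claw": 1}, {"ax": 0, "ay": 0, "az": -8, "x": 0, "y": 0, "z": 0, "claw": 1}]}}

```text
time: 7.32
position: [0.5277, -0.0648, 0.2296]
orientation: [-1.605, -2.698, 0.001]
contact_force: [-0.4, -1.0, -1.7]
grip_width: 0.0646
```

{"op": "drive_tool", "data": {"deltas": [{"ax": 0, "ay": 0, "az": -8, "x": 0, "y": 0, "z": 0, "claw": 1}, {"ax": 0, "ay": 0, "az": -8, "x": 0, "y": 0, "z": 0, "claw": 1}, {"ax": 0, "ay": 0, "az": -8, "x": 0, "y": 0, "z": 0, "claw": 1}, {"ax": 0, "ay": 0, "az": -8, "x": 0, "y": 0, "z": 0, "claw": 1}, {"ax": 0, "ay": 0, "az": -8, "x": 0, "y": 0, "z": 0, "claw": 1}, {"ax": 0, "ay": 0, "az": -8, "x": 0, "y": 0, "z": 0, "claw": 1}, {"ax": 0, "ay": 0, "az": -8, "x": 0, "y": 0, "z": 0, "claw": 1}, {"ax": 0, "ay": 0, "az": 0, "x": 0, "y": 0, "z": 0, "claw": 1}]}}

```text
time: 8.32
position: [0.5278, -0.0648, 0.2298]
orientation: [-0.16, -3.136, -0.001]
contact_force: [0.6, -0.3, -2.2]
grip_width: 0.0652
```

{"op": "drive_tool", "data": {"deltas": [{"ax": 0, "ay": 0, "az": 0, "x": 0, "y": 1.5, "z": 0, "claw": 1}, {"ax": 0, "ay": 0, "az": 0, "x": 0, "y": 3, "z": 0, "claw": 1}, {"ax": 0, "ay": 0, "az": 0, "x": 0, "y": 3, "z": 0, "claw": 1}, {"ax": 0, "ay": 0, "az": 0, "x": 0, "y": 3, "z": 0, "claw": 1}, {"ax": 0, "ay": 0, "az": 0, "x": 0, "y": 1.5, "z": 0, "claw": 1}, {"ax": 0, "ay": 0, "az": 0, "x": 0, "y": 0, "z": 0, "claw": 1}, {"ax": 0, "ay": 0, "az": 0, "x": 0, "y": 0, "z": 0, "claw": 1}]}}

```text
time: 9.2
position: [0.5403, 0.0538, 0.2307]
orientation: [-0.159, -3.137, 0.001]
contact_force: [0.1, -0.3, -1.5]
grip_width: 0.0643
```

```bash
python3 - <<'E'
from h import *
import pickle
c=cam("wrist");cv2.imwrite("pics/w4.png",c[0]);pickle.dump(c,open("w4.pkl","wb"))
s=env.sense();print(s["time"],s["position"],s["orientation"],s["contact_force"])
E
```

```text
9.25 [0.54033777 0.05354436 0.23074912] [-1.59455474e-01 -3.13736208e+00  7.44861925e-04] [ 0.21016488  0.43809412 -0.94488462]
```

View pics/w4.png

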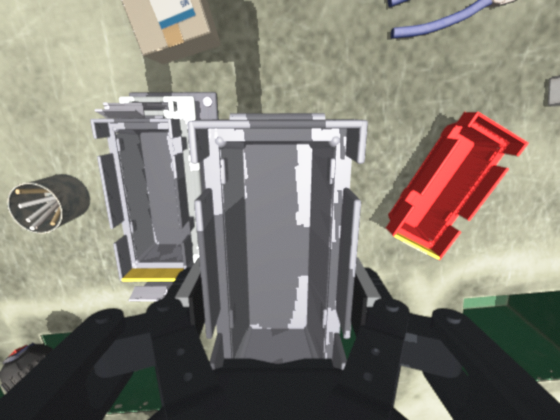

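The held tote (centre col ~277) hides the right edge of the lower tote (left edge cols 95–122, yellow end at row 274). I'll shift 4 cm more.

{"op": "drive_tool", "data": {"deltas": [{"ax": 0, "ay": 0, "az": 0, "x": 0, "y": 1, "z": 0, "claw": 1}, {"ax": 0, "ay": 0, "az": 0, "x": 0, "y": 2, "z": 0, "claw": 1}, {"ax": 0, "ay": 0, "az": 0, "x": 0, "y": 1, "z": 0, "claw": 1}, {"ax": 0, "ay": 0, "az": 0, "x": 0, "y": 0, "z": 0, "claw": 1}, {"ax": 0, "ay": 0, "az": 0, "x": 0, "y": 0, "z": 0, "claw": 1}, {"ax": 0, "ay": 0, "az": 0, "x": 0, "y": 0, "z": 0, "claw": 1}]}}

```text
time: 10.0
position: [0.5444, 0.0939, 0.2308]
orientation: [-0.158, -3.138, 0.0]
contact_force: [0.1, 0.5, -2.0]
grip_width: 0.0647
```

```bash
python3 - <<'E'
from h import *
import pickle
c=cam("wrist");cv2.imwrite("pics/w5.png",c[0]);pickle.dump(c,open("w5.pkl","wb"))
s=env.sense();print(s["time"],s["position"],s["orientation"],s["contact_force"])
a=c[0]
cv2.imwrite("pics/w5c.png",cv2.resize(a[85:310,20:170],None,fx=4,fy=2.6,interpolation=cv2.INTER_CUBIC))
cv2.imwrite("pics/w5l1.png",cv2.resize(a[85:180,20:170],None,fx=5,fy=5,interpolation=cv2.INTER_CUBIC))
cv2.imwrite("pics/w5l2.png",cv2.resize(a[205:310,20:170],None,fx=5,fy=5,interpolation=cv2.INTER_CUBIC))
cv2.imwrite("pics/w5u.png",cv2.resize(a[100:200,180:375],None,fx=4,fy=4,interpolation=cv2.INTER_CUBIC))
E
```

```text
10.05 [0.54436187 0.09384559 0.23081136] [-1.58482273e-01 -3.13755339e+00  2.28877919e-04] [ 0.86729051 -0.29586584 -2.34322485]
```

View pics/w5l1.png

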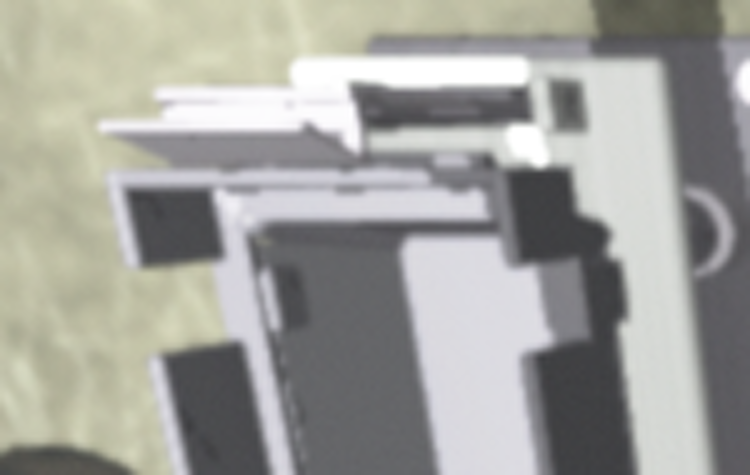

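View pics/w5l2.png

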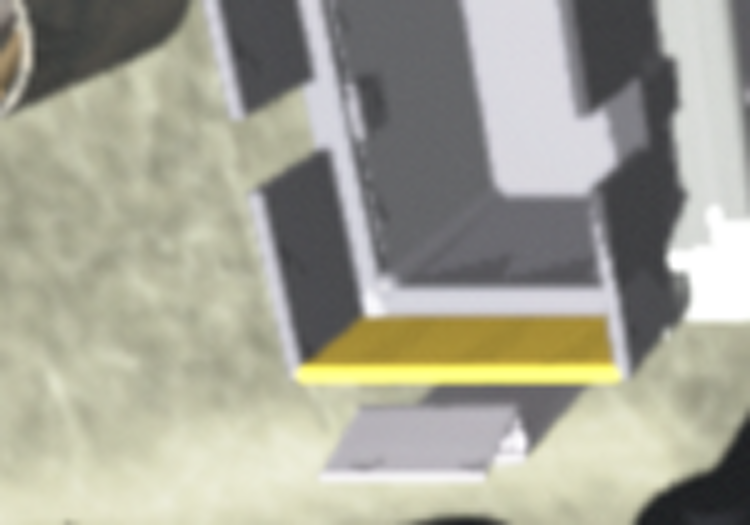

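View pics/w5u.png

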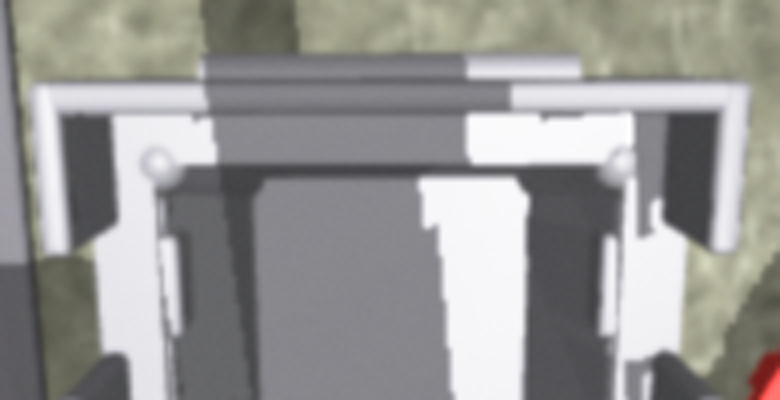

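```bash
python3 - <<'E'
from h import *
import pickle
c=pickle.load(open("w5.pkl","rb"))
TCP=np.array([0.5444,0.0939,0.2308]);yaw=np.radians(174.22)
X=np.array([np.cos(yaw),np.sin(yaw)]);Y=np.array([np.sin(yaw),-np.cos(yaw)])
f=lambda P:(round(float((P[:2]-TCP[:2])@X)*1e3,2),round(float((P[:2]-TCP[:2])@Y)*1e3,2))
px=[(41.2,119.0),(119.6,116.4),(78.8,280.6),(145.2,281)]
for z in (.114,.116,.118,.120):
    GL,GR,YL,YR=[onz(c,p,z) for p in px]
    n=np.linalg.norm
    print(z,"W",n(YL-YR).round(4),n(GL-GR).round(4),"L",n(GL-YL).round(4),n(GR-YR).round(4),"yaw",np.degrees(np.arctan2(*(YL-GL)[[1,0]])).round(2),
     np.degrees(np.arctan2((YR-YL)[0]*-1,(YR-YL)[1])).round(2),"in tool GL,YL,YR,GR",f(GL),f(YL),f(YR),f(GR), "C",((GL+YR)/2).round(4),f((GL+YR)/2))
for dz in (.027,.029,.031):
    A,B=[onz(c,p,TCP[2]+dz) for p in((187.6,120.8),(366.6,120.8))]
    print("held",dz,np.linalg.norm(A-B).round(4),f(A),f(B))
E
```

```text
0.114 W 0.065 0.0653 L 0.1516 0.1541 yaw -5.43 -6.14 in tool GL,YL,YR,GR (73.14, -195.94) (-78.49, -195.02) (-78.9, -129.99) (75.18, -130.67) C [ 0.5309 -0.0685  0.114 ] (-2.88, -162.96)
0.116 W 0.0645 0.0648 L 0.1505 0.1529 yaw -5.43 -6.14 in tool GL,YL,YR,GR (73.17, -194.43) (-77.29, -193.52) (-77.71, -128.99) (75.19, -129.67) C [ 0.5304 -0.0672  0.116 ] (-2.27, -161.71)
0.118 W 0.064 0.0643 L 0.1493 0.1517 yaw -5.43 -6.14 in tool GL,YL,YR,GR (73.2, -192.92) (-76.1, -192.02) (-76.51, -127.99) (75.2, -128.66) C [ 0.5299 -0.0659  0.118 ] (-1.65, -160.46)
0.12 W 0.0635 0.0638 L 0.1481 0.1505 yaw -5.43 -6.14 in tool GL,YL,YR,GR (73.23, -191.42) (-74.9, -190.51) (-75.31, -126.99) (75.22, -127.66) C [ 0.5294 -0.0646  0.12  ] (-1.04, -159.2)
held 0.027 0.0662 (74.54, -33.45) (74.52, 32.77)
held 0.029 0.0651 (74.58, -32.87) (74.56, 32.2)
held 0.031 0.0639 (74.62, -32.3) (74.6, 31.64)
```

The corners are clear: the lower grey-end left corner is at (41,119), the yellow-end corners are at (79,281) and (145,281), and the held grey end spans (188–367, 121). The held tote needs about -16 cm in tool y, about -1.2 mm in tool x and about -0.2° to sit over the lower one. Going back over it.

{"op": "drive_tool", "data": {"deltas": [{"ax": 0, "ay": 0, "az": -0.2, "x": -0.12, "y": -2, "z": 0, "claw": 1}, {"ax": 0, "ay": 0, "az": 0, "x": 0, "y": -4, "z": 0, "claw": 1}, {"ax": 0, "ay": 0, "az": 0, "x": 0, "y": -4, "z": 0, "claw": 1}, {"ax": 0, "ay": 0, "az": 0, "x": 0, "y": -4, "z": 0, "claw": 1}, {"ax": 0, "ay": 0, "az": 0, "x": 0, "y": -2, "z": 0, "claw": 1}, {"ax": 0, "ay": 0, "az": 0, "x": 0, "y": 0, "z": 2, "claw": 1}, {"ax": 0, "ay": 0, "az": 0, "x": 0, "y": 0, "z": 3, "claw": 1}, {"ax": 0, "ay": 0, "az": 0, "x": 0, "y": 0, "z": 1.5, "claw": 1}]}}

```text
time: 11.05
position: [0.5292, -0.0648, 0.1644]
orientation: [-0.153, -3.136, -0.002]
contact_force: [0.2, -0.5, -1.6]
grip_width: 0.0647
```

{"op": "drive_tool", "data": {"deltas": [{"ax": 0, "ay": 0, "az": 0, "x": 0, "y": 0, "z": 1.0, "claw": 1}, {"ax": 0, "ay": 0, "az": 0, "x": 0, "y": 0, "z": 1.0, "claw": 1}, {"ax": 0, "ay": 0, "az": 0, "x": 0, "y": 0, "z": 0.5, "claw": 1}, {"ax": 0, "ay": 0, "az": 0, "x": 0, "y": 0, "z": 0, "claw": 1}, {"ax": 0, "ay": 0, "az": 0, "x": 0, "y": 0, "z": 0, "claw": 1}]}}

```text
time: 11.68
position: [0.5304, -0.0653, 0.1413]
orientation: [0.152, 3.137, -0.0]
contact_force: [0.5, 0.3, -2.4]
grip_width: 0.0651
```

```bash
python3 - <<'E'
from h import *
import pickle
s=env.sense();print(s["time"],s["position"],s["orientation"],s["contact_force"],s["torque"])
c=cam("scene");cv2.imwrite("pics/s3.png",cv2.resize(c[0][150:280,190:310],None,fx=6,fy=4.5,interpolation=cv2.INTER_CUBIC))
c=cam("wrist");cv2.imwrite("pics/w6.png",c[0])
E
```

```text
11.675 [ 0.53035459 -0.06528986  0.14129658] [ 1.52230703e-01  3.13700598e+00 -3.87540367e-04] [ 0.50316709  0.29148407 -2.40224639] [0.00906988 0.01101421 0.03980868]
```

View pics/s3.png

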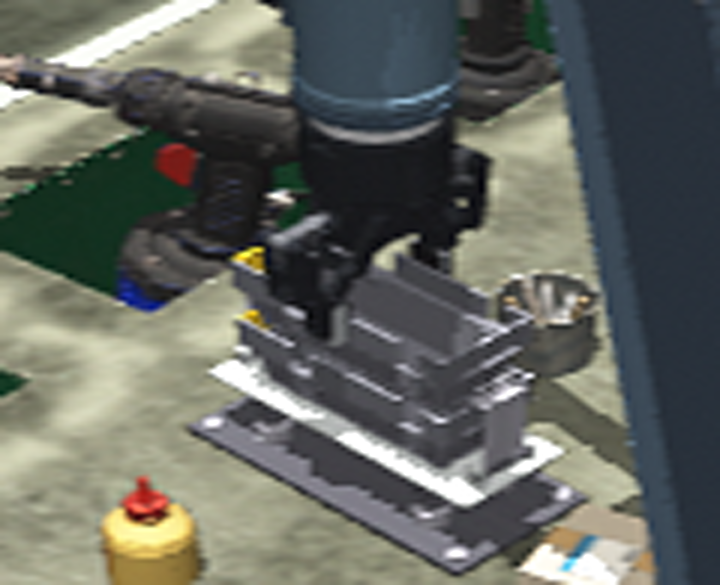

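View pics/w6.png

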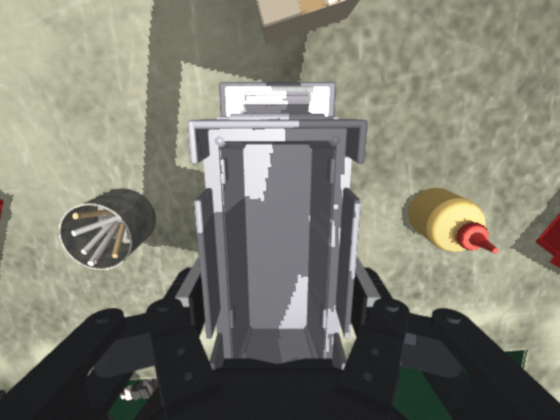

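Yellow lies over yellow and the held tote hovers inside the clips. I'll lower in small steps and watch the force.

{"op": "drive_tool", "data": {"deltas": [{"ax": 0, "ay": 0, "az": 0, "x": 0, "y": 0, "z": 0.3, "claw": 1}, {"ax": 0, "ay": 0, "az": 0, "x": 0, "y": 0, "z": 0.3, "claw": 1}, {"ax": 0, "ay": 0, "az": 0, "x": 0, "y": 0, "z": 0.2, "claw": 1}, {"ax": 0, "ay": 0, "az": 0, "x": 0, "y": 0, "z": 0.2, "claw": 1}, {"ax": 0, "ay": 0, "az": 0, "x": 0, "y": 0, "z": 0, "claw": 1}]}}

```text
time: 12.4
position: [0.5299, -0.0651, 0.1306]
orientation: [-0.152, -3.137, -0.0]
contact_force: [0.3, 0.6, -2.3]
grip_width: 0.0648
```

{"op": "drive_tool", "data": {"deltas": [{"ax": 0, "ay": 0, "az": 0, "x": 0, "y": 0, "z": 0.2, "claw": 1}, {"ax": 0, "ay": 0, "az": 0, "x": 0, "y": 0, "z": 0.2, "claw": 1}, {"ax": 0, "ay": 0, "az": 0, "x": 0, "y": 0, "z": 0, "claw": 1}, {"ax": 0, "ay": 0, "az": 0, "x": 0, "y": 0, "z": 0, "claw": 1}]}}

```text
time: 12.9
position: [0.53, -0.0652, 0.1268]
orientation: [0.152, 3.138, 0.0]
contact_force: [-0.3, -0.2, -2.7]
grip_width: 0.0649
```

{"op": "drive_tool", "data": {"deltas": [{"ax": 0, "ay": 0, "az": 0, "x": 0, "y": 0, "z": 0.1, "claw": 1}, {"ax": 0, "ay": 0, "az": 0, "x": 0, "y": 0, "z": 0.1, "claw": 1}, {"ax": 0, "ay": 0, "az": 0, "x": 0, "y": 0, "z": 0, "claw": 1}]}}

```text
time: 13.28
position: [0.5299, -0.0651, 0.1247]
orientation: [-0.152, -3.138, -0.0]
contact_force: [0.8, -0.6, -1.6]
grip_width: 0.0648
```

{"op": "drive_tool", "data": {"deltas": [{"ax": 0, "ay": 0, "az": 0, "x": 0, "y": 0, "z": 0.1, "claw": 1}, {"ax": 0, "ay": 0, "az": 0, "x": 0, "y": 0, "z": 0.1, "claw": 1}, {"ax": 0, "ay": 0, "az": 0, "x": 0, "y": 0, "z": 0, "claw": 1}]}}

```text
time: 13.65
position: [0.5298, -0.0652, 0.1228]
orientation: [-0.152, -3.137, -0.0]
contact_force: [-2.0, 0.3, 0.0]
grip_width: 0.0647
```

{"op": "drive_tool", "data": {"deltas": [{"ax": 0, "ay": 0, "az": 0, "x": 0.05, "y": 0, "z": 0.1, "claw": 1}, {"ax": 0, "ay": 0, "az": 0, "x": 0, "y": 0, "z": 0, "claw": 1}]}}

```text
time: 13.9
position: [0.5298, -0.0652, 0.122]
orientation: [0.152, 3.137, -0.0]
contact_force: [-0.9, 0.7, 1.6]
grip_width: 0.0651
```

```bash
python3 - <<'E'
from h import *
s=env.sense();print(s["time"],s["position"],s["orientation"],s["contact_force"],s["torque"])
c=cam("wrist");cv2.imwrite("pics/w7.png",c[0])
c=cam("scene");cv2.imwrite("pics/s4.png",cv2.resize(c[0][180:270,200:300],None,fx=8,fy=6.5,interpolation=cv2.INTER_CUBIC))
E
```

```text
13.9 [ 0.52975248 -0.06518905  0.1219794 ] [ 1.52375288e-01  3.13724190e+00 -1.15069116e-04] [-0.85379416  0.66189427  1.62983688] [0.03647774 0.08482886 0.01022778]
```

View pics/s4.png

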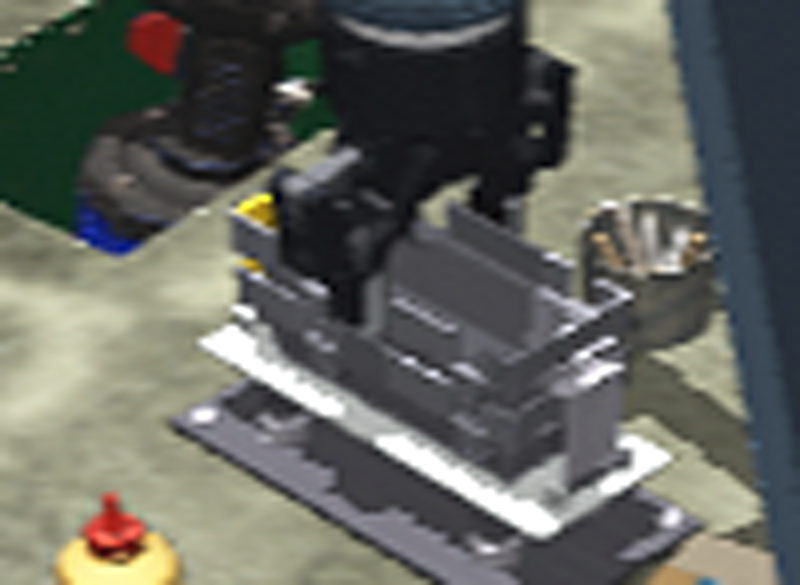

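View pics/w7.png

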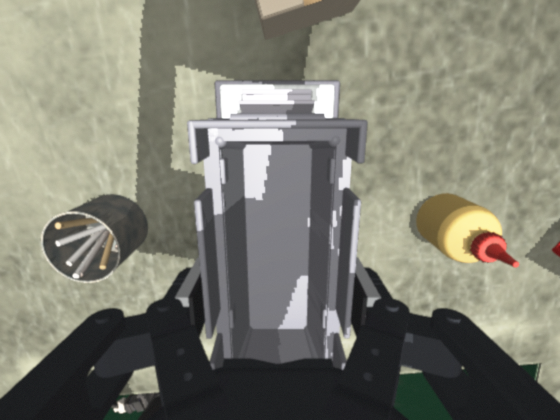

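Contact with the clip lips at about 12 mm above home, as predicted. Pressing on in small steps, watching Fz. With the tote's 2.2 N weight added, I'll stay under about 13 N in all.

{"op": "drive_tool", "data": {"deltas": [{"ax": 0, "ay": 0, "az": 0, "x": 0, "y": 0, "z": 0.1, "claw": 1}, {"ax": 0, "ay": 0, "az": 0, "x": 0, "y": 0, "z": 0.1, "claw": 1}, {"ax": 0, "ay": 0, "az": 0, "x": 0, "y": 0, "z": 0, "claw": 1}]}}

```text
time: 14.38
position: [0.5297, -0.0652, 0.1199]
orientation: [0.153, 3.137, -0.0]
contact_force: [-0.2, 0.9, 2.5]
grip_width: 0.0652
```

{"op": "drive_tool", "data": {"deltas": [{"ax": 0, "ay": 0, "az": 0, "x": 0, "y": 0, "z": 0.1, "claw": 1}, {"ax": 0, "ay": 0, "az": 0, "x": 0, "y": 0, "z": 0.1, "claw": 1}, {"ax": 0, "ay": 0, "az": 0, "x": 0, "y": 0, "z": 0, "claw": 1}]}}

```text
time: 14.75
position: [0.5297, -0.0652, 0.1179]
orientation: [0.152, 3.138, -0.0]
contact_force: [0.5, -0.3, 3.2]
grip_width: 0.065
```

{"op": "drive_tool", "data": {"deltas": [{"ax": 0, "ay": 0, "az": 0, "x": 0, "y": 0, "z": 0.1, "claw": 1}, {"ax": 0, "ay": 0, "az": 0, "x": 0, "y": 0, "z": 0.1, "claw": 1}, {"ax": 0, "ay": 0, "az": 0, "x": 0, "y": 0, "z": 0, "claw": 1}]}}

```text
time: 15.12
position: [0.5296, -0.0652, 0.1158]
orientation: [0.152, 3.138, -0.0]
contact_force: [-0.8, -0.3, 4.0]
grip_width: 0.0646
```

Force rises about 0.4 N per mm, so only the carrier sinks while the bead still sits on the lips. I'll press and ease along x.

{"op": "drive_tool", "data": {"deltas": [{"ax": 0, "ay": 0, "az": 0, "x": 0, "y": 0, "z": 0.2, "claw": 1}, {"ax": 0, "ay": 0, "az": 0, "x": 0, "y": 0, "z": 0.2, "claw": 1}, {"ax": 0, "ay": 0, "az": 0, "x": 0.15, "y": 0, "z": 0, "claw": 1}, {"ax": 0, "ay": 0, "az": 0, "x": 0, "y": 0, "z": 0, "claw": 1}]}}

```text
time: 15.62
position: [0.5287, -0.0652, 0.1121]
orientation: [0.152, 3.136, -0.0]
contact_force: [2.5, 0.3, 5.0]
grip_width: 0.065
```

{"op": "drive_tool", "data": {"deltas": [{"ax": 0, "ay": 0, "az": 0, "x": -0.15, "y": 0, "z": 0, "claw": 1}, {"ax": 0, "ay": 0, "az": 0, "x": -0.15, "y": 0, "z": 0, "claw": 1}, {"ax": 0, "ay": 0, "az": 0, "x": 0, "y": 0, "z": 0, "claw": 1}]}}

```text
time: 16.0
position: [0.5303, -0.0653, 0.1116]
orientation: [-0.152, -3.136, -0.0]
contact_force: [-2.1, 0.2, 5.3]
grip_width: 0.0652
```

{"op": "drive_tool", "data": {"deltas": [{"ax": 0, "ay": 0, "az": 0, "x": 0, "y": 0, "z": 0.2, "claw": 1}, {"ax": 0, "ay": 0, "az": 0, "x": 0, "y": 0, "z": 0.2, "claw": 1}, {"ax": 0, "ay": 0, "az": 0, "x": 0, "y": 0, "z": 0, "claw": 1}]}}

```text
time: 16.38
position: [0.5303, -0.0653, 0.1077]
orientation: [-0.152, -3.137, -0.0]
contact_force: [-3.6, -0.8, 7.3]
grip_width: 0.0647
```

{"op": "drive_tool", "data": {"deltas": [{"ax": 0, "ay": 0, "az": 0, "x": 0.15, "y": 0, "z": 0, "claw": 1}, {"ax": 0, "ay": 0, "az": 0, "x": 0.15, "y": 0, "z": 0, "claw": 1}, {"ax": 0, "ay": 0, "az": 0, "x": 0, "y": 0, "z": 0, "claw": 1}]}}

```text
time: 16.75
position: [0.5289, -0.0652, 0.1084]
orientation: [0.152, 3.136, -0.001]
contact_force: [1.8, 0.4, 6.9]
grip_width: 0.0652
```

{"op": "drive_tool", "data": {"deltas": [{"ax": 0, "ay": 0, "az": 0, "x": 0, "y": 0, "z": 0.2, "claw": 1}, {"ax": 0, "ay": 0, "az": 0, "x": -0.15, "y": 0, "z": 0.1, "claw": 1}, {"ax": 0, "ay": 0, "az": 0, "x": 0, "y": 0, "z": 0, "claw": 1}]}}

```text
time: 17.12
position: [0.5299, -0.0653, 0.1053]
orientation: [0.152, 3.137, -0.001]
contact_force: [0.2, -0.0, 7.8]
grip_width: 0.0651
```

{"op": "drive_tool", "data": {"deltas": [{"ax": 0, "ay": 0, "az": 0, "x": 0, "y": 0, "z": 0.2, "claw": 1}, {"ax": 0, "ay": 0, "az": 0, "x": -0.2, "y": 0, "z": 0, "claw": 1}, {"ax": 0, "ay": 0, "az": 0, "x": 0, "y": 0, "z": 0, "claw": 1}]}}

```text
time: 17.5
position: [0.5297, -0.0651, 0.1023]
orientation: [-0.152, -3.134, -0.001]
contact_force: [-2.7, -1.0, 2.6]
grip_width: 0.0647
```

{"op": "drive_tool", "data": {"deltas": [{"ax": 0, "ay": 0, "az": 0, "x": 0.2, "y": 0, "z": 0, "claw": 1}, {"ax": 0, "ay": 0, "az": 0, "x": 0.2, "y": 0, "z": 0, "claw": 1}, {"ax": 0, "ay": 0, "az": 0, "x": 0, "y": 0, "z": 0, "claw": 1}]}}

```text
time: 17.88
position: [0.5293, -0.0652, 0.1036]
orientation: [0.153, 3.134, -0.001]
contact_force: [3.5, 1.2, 5.3]
grip_width: 0.0653
```

{"op": "drive_tool", "data": {"deltas": [{"ax": 0, "ay": 0, "az": 0, "x": 0, "y": 0, "z": 0.2, "claw": 1}, {"ax": 0, "ay": 0, "az": 0, "x": -0.2, "y": 0, "z": 0, "claw": 1}, {"ax": 0, "ay": 0, "az": 0, "x": -0.2, "y": 0, "z": 0, "claw": 1}, {"ax": 0, "ay": 0, "az": 0, "x": 0, "y": 0, "z": 0, "claw": 1}]}}

```text
time: 18.38
position: [0.5297, -0.0651, 0.1004]
orientation: [-0.152, -3.134, -0.0]
contact_force: [-5.7, -0.7, 5.9]
grip_width: 0.0649
```

The force dropped from 8 to 2.6 N, so something snapped. I'll look before pressing more.

```bash
python3 - <<'E'
from h import *
s=env.sense();print(s["time"],s["position"],s["orientation"],s["contact_force"],s["torque"])
c=cam("wrist");cv2.imwrite("pics/w8.png",c[0]);cv2.imwrite("pics/w8c.png",cv2.resize(c[0][70:170,180:375],None,fx=4,fy=4,interpolation=cv2.INTER_CUBIC))
c=cam("scene");cv2.imwrite("pics/s5.png",cv2.resize(c[0][180:270,200:300],None,fx=8,fy=6.5,interpolation=cv2.INTER_CUBIC))
E
```

```text
18.375 [ 0.52967585 -0.06514935  0.10036134] [-1.51735378e-01 -3.13406848e+00 -4.23628991e-04] [-5.6635577  -0.72382346  5.91348878] [-0.01824161  0.71051394 -0.06192614]
```

View pics/s5.png

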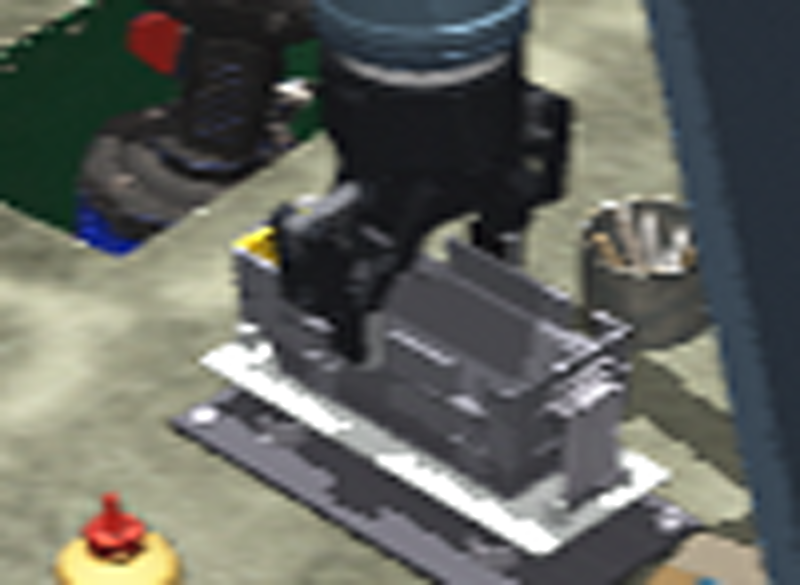

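View pics/w8c.png

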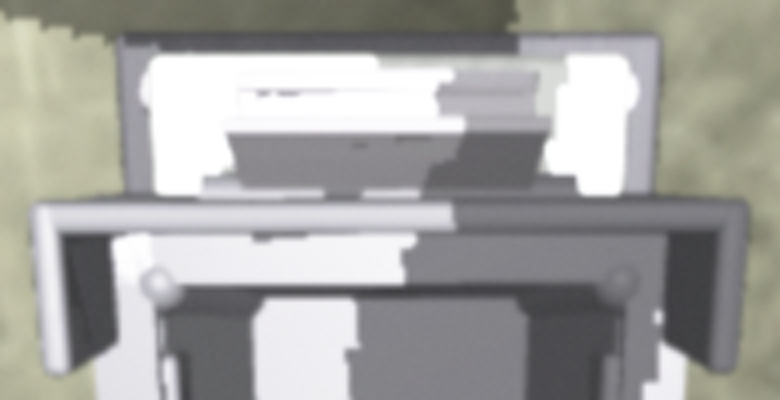

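The far yellow end is down over the lower one. The near grey end still rides on its clip (bead strip at row ~185 of the crop, tilt moment 0.7 N m). I'll ease towards yellow, tip the grey end down slightly and press.

{"op": "drive_tool", "data": {"deltas": [{"ax": 0, "ay": -0.7, "az": 0, "x": 0, "y": 0, "z": 0.1, "claw": 1}, {"ax": 0, "ay": -0.7, "az": 0, "x": 0, "y": 0, "z": 0.1, "claw": 1}, {"ax": 0, "ay": 0, "az": 0, "x": 0, "y": 0, "z": 0, "claw": 1}]}}

```text
time: 18.85
position: [0.5303, -0.0652, 0.0987]
orientation: [0.15, 3.116, -0.002]
contact_force: [-3.0, -0.2, 7.7]
grip_width: 0.0651
```

```bash
python3 - <<'E'
from h import *
s=env.sense();print(s["time"],s["position"],s["orientation"],s["contact_force"],s["torque"])
E
```

```text
18.85 [ 0.53031876 -0.06521535  0.09869806] [ 1.50322421e-01  3.11565365e+00 -1.79696651e-03] [-2.99672095 -0.24690065  7.69373331] [0.06575043 0.92238547 0.2427075 ]
```

{"op": "drive_tool", "data": {"deltas": [{"ax": 0, "ay": -0.7, "az": 0, "x": 0, "y": 0, "z": 0.15, "claw": 1}, {"ax": 0, "ay": -0.7, "az": 0, "x": 0, "y": 0, "z": 0.15, "claw": 1}, {"ax": 0, "ay": 0, "az": 0, "x": 0, "y": 0, "z": 0, "claw": 1}]}}

```text
time: 19.23
position: [0.5311, -0.0653, 0.096]
orientation: [0.149, 3.09, -0.004]
contact_force: [-1.5, 0.4, 9.3]
grip_width: 0.065
```

```bash
python3 - <<'E'
from h import *
s=env.sense();print(s["time"],s["position"],s["orientation"],s["contact_force"],s["torque"])
E
```

```text
19.225 [ 0.5310664  -0.06530182  0.09604792] [ 0.14906365  3.08976301 -0.00389123] [-1.46937398  0.40705278  9.30586173] [0.08907298 0.73407115 0.18904415]
```

{"op": "drive_tool", "data": {"deltas": [{"ax": 0, "ay": 0, "az": 0, "x": -0.15, "y": 0, "z": 0.05, "claw": 1}, {"ax": 0, "ay": 0, "az": 0, "x": -0.1, "y": 0, "z": 0.05, "claw": 1}, {"ax": 0, "ay": 0, "az": 0, "x": 0, "y": 0, "z": 0, "claw": 1}]}}

```text
time: 19.6
position: [0.531, -0.0653, 0.0942]
orientation: [0.149, 3.096, -0.003]
contact_force: [-9.5, -0.8, 9.3]
grip_width: 0.0652
```

```bash
python3 - <<'E'
from h import *
s=env.sense();print(s["time"],s["position"],s["orientation"],s["contact_force"],s["torque"])
c=cam("wrist");cv2.imwrite("pics/w9.png",c[0]);cv2.imwrite("pics/w9c.png",cv2.resize(c[0][70:170,180:375],None,fx=4,fy=4,interpolation=cv2.INTER_CUBIC))
c=cam("scene");cv2.imwrite("pics/s6.png",cv2.resize(c[0][180:270,200:300],None,fx=8,fy=6.5,interpolation=cv2.INTER_CUBIC))
E
```

```text
19.6 [ 0.5310472  -0.06526131  0.09423747] [ 0.14902668  3.09559713 -0.00311395] [-9.47406395 -0.80589407  9.28327053] [-0.2285776   1.49981443  0.03528723]
```

View pics/w9c.png

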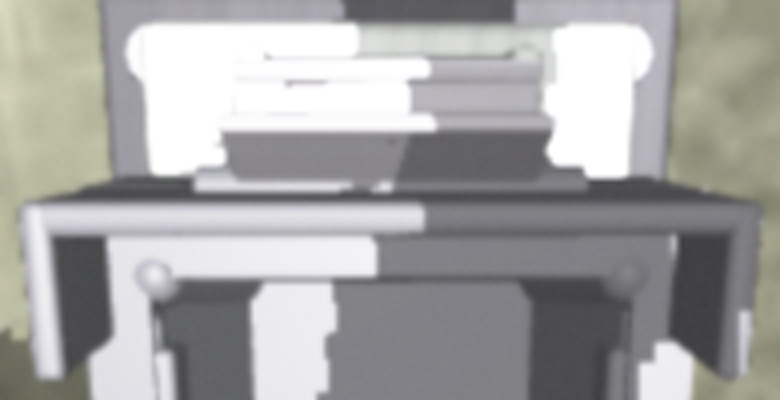

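View pics/s6.png

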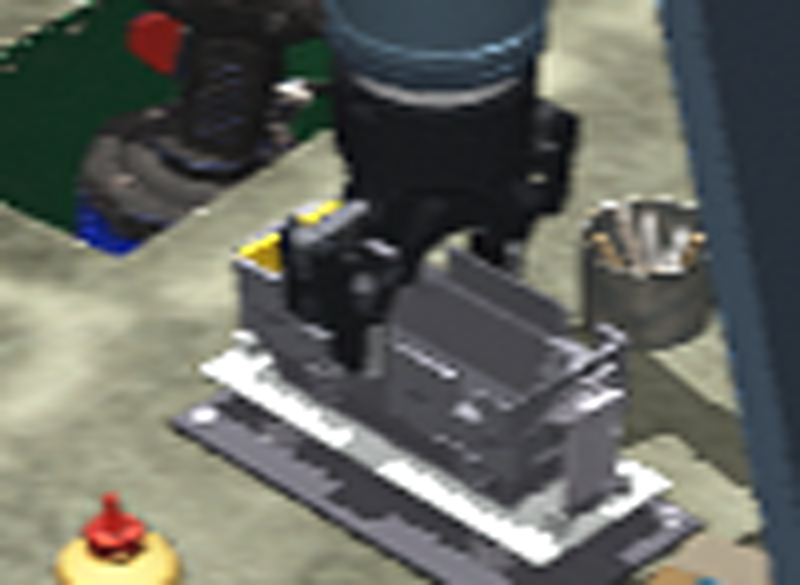

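Near bead is still on the slope of its clip. With the far end hooked, I'll lever the grey end down by tilting instead of adding force, and relax the x pull.

{"op": "drive_tool", "data": {"deltas": [{"ax": 0, "ay": -1, "az": 0, "x": 0.08, "y": 0, "z": 0, "claw": 1}, {"ax": 0, "ay": -1, "az": 0, "x": 0, "y": 0, "z": 0, "claw": 1}, {"ax": 0, "ay": 0, "az": 0, "x": 0, "y": 0, "z": 0, "claw": 1}]}}

```text
time: 20.08
position: [0.5322, -0.0653, 0.095]
orientation: [0.147, 3.056, -0.006]
contact_force: [-4.2, -0.2, 9.0]
grip_width: 0.0651
```

```bash
python3 - <<'E'
from h import *
s=env.sense();print(s["time"],s["position"],s["orientation"],s["contact_force"],s["torque"])
E
```

```text
20.075 [ 0.53217154 -0.06533386  0.09501625] [ 0.14734018  3.05602301 -0.00620122] [-4.18979703 -0.1752706   9.0476976 ] [0.05641809 0.98580161 0.19972549]
```

The rim in the wrist view suggests the tote is level and near home, so the remaining travel may be only the carrier. I'll undo the tilt, let the carrier rise and look.

{"op": "drive_tool", "data": {"deltas": [{"ax": 0, "ay": 1.2, "az": 0, "x": 0, "y": 0, "z": -0.2, "claw": 1}, {"ax": 0, "ay": 1.2, "az": 0, "x": 0, "y": 0, "z": -0.2, "claw": 1}, {"ax": 0, "ay": 1.2, "az": 0, "x": 0, "y": 0, "z": -0.3, "claw": 1}, {"ax": 0, "ay": 1.2, "az": 0, "x": 0, "y": 0, "z": -0.3, "claw": 1}, {"ax": 0, "ay": 0, "az": 0, "x": 0, "y": 0, "z": 0, "claw": 1}]}}

```text
time: 20.7
position: [0.5307, -0.0652, 0.1042]
orientation: [-0.152, -3.133, -0.001]
contact_force: [-6.8, -0.7, 5.8]
grip_width: 0.0648
```

```bash
python3 - <<'E'
from h import *
s=env.sense();print(s["time"],s["position"],s["orientation"],s["contact_force"],s["torque"])
c=cam("wrist");cv2.imwrite("pics/w10.png",c[0]);cv2.imwrite("pics/w10c.png",cv2.resize(c[0][70:170,180:375],None,fx=4,fy=4,interpolation=cv2.INTER_CUBIC))
c=cam("scene");cv2.imwrite("pics/s7.png",cv2.resize(c[0][180:270,200:300],None,fx=8,fy=6.5,interpolation=cv2.INTER_CUBIC))
E
```

```text
20.7 [ 0.53069453 -0.06515957  0.10421907] [-1.51642974e-01 -3.13295508e+00 -7.36110784e-04] [-6.83059427 -0.71149025  5.81710167] [-0.11691152  0.47154012 -0.02620488]
```

View pics/w10c.png

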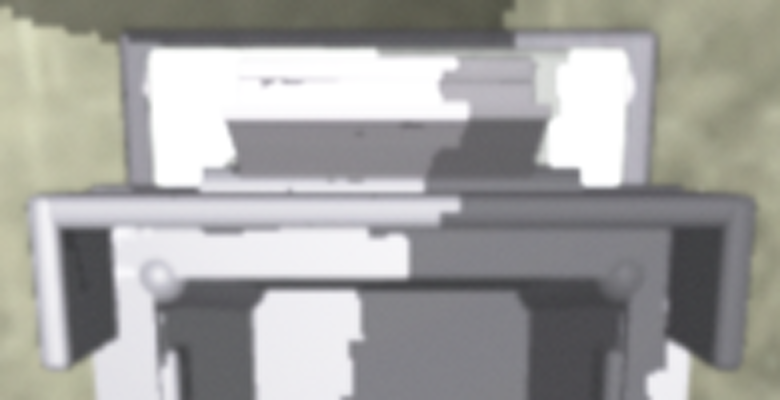

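View pics/s7.png

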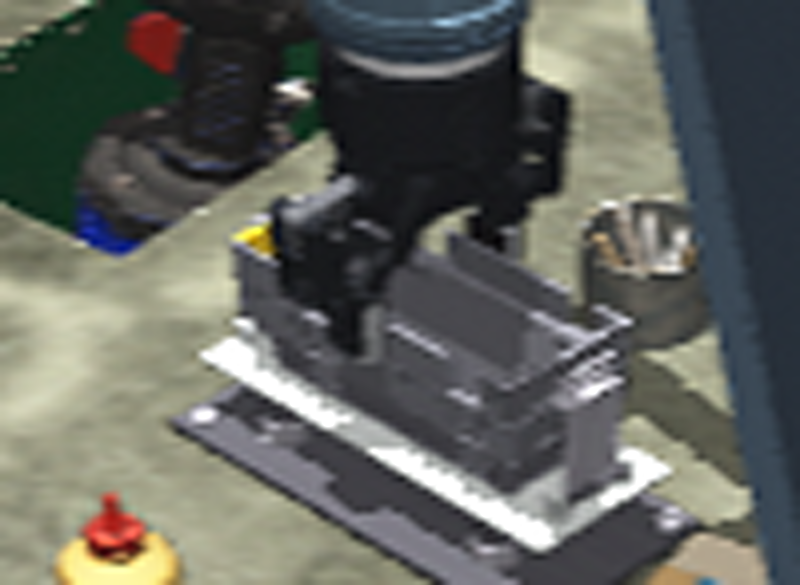

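{"op": "drive_tool", "data": {"deltas": [{"ax": 0, "ay": 0, "az": 0, "x": 0.12, "y": 0, "z": -0.2, "claw": 1}, {"ax": 0, "ay": 0, "az": 0, "x": 0.05, "y": 0, "z": -0.3, "claw": 1}, {"ax": 0, "ay": 0, "az": 0, "x": 0, "y": 0, "z": -0.2, "claw": 1}, {"ax": 0, "ay": 0, "az": 0, "x": 0, "y": 0, "z": 0, "claw": 1}]}}

```text
time: 21.3
position: [0.5308, -0.0652, 0.1118]
orientation: [-0.152, -3.137, -0.0]
contact_force: [-4.9, 0.7, 2.1]
grip_width: 0.0646
```

```bash
python3 - <<'E'
from h import *
import pickle
s=env.sense();print(s["time"],s["position"],s["orientation"],s["contact_force"],s["torque"])
c=cam("wrist");pickle.dump(c,open("w11.pkl","wb"));cv2.imwrite("pics/w11.png",c[0]);cv2.imwrite("pics/w11c.png",cv2.resize(c[0][70:170,180:375],None,fx=4,fy=4,interpolation=cv2.INTER_CUBIC))
c=cam("scene");pickle.dump(c,open("s8.pkl","wb"));cv2.imwrite("pics/s8.png",cv2.resize(c[0][180:270,200:300],None,fx=8,fy=6.5,interpolation=cv2.INTER_CUBIC))
E
```

```text
21.3 [ 0.53075021 -0.06516338  0.11179787] [-1.52192180e-01 -3.13702824e+00 -3.10035624e-04] [-4.88206109  0.74075793  2.05054746] [0.05333902 0.1992739  0.01629022]
```

View pics/w11c.png

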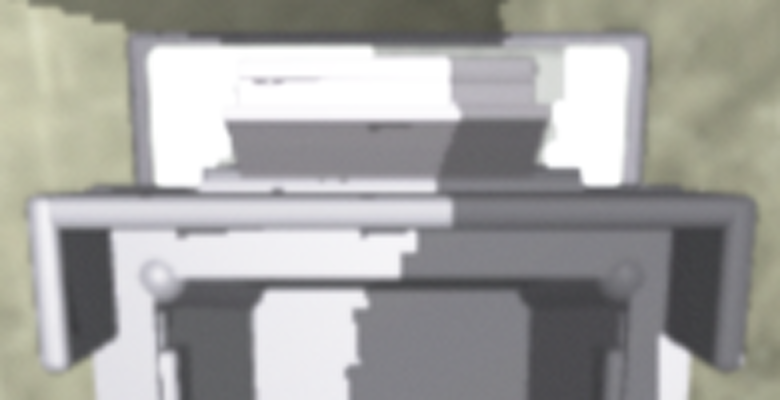

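View pics/s8.png

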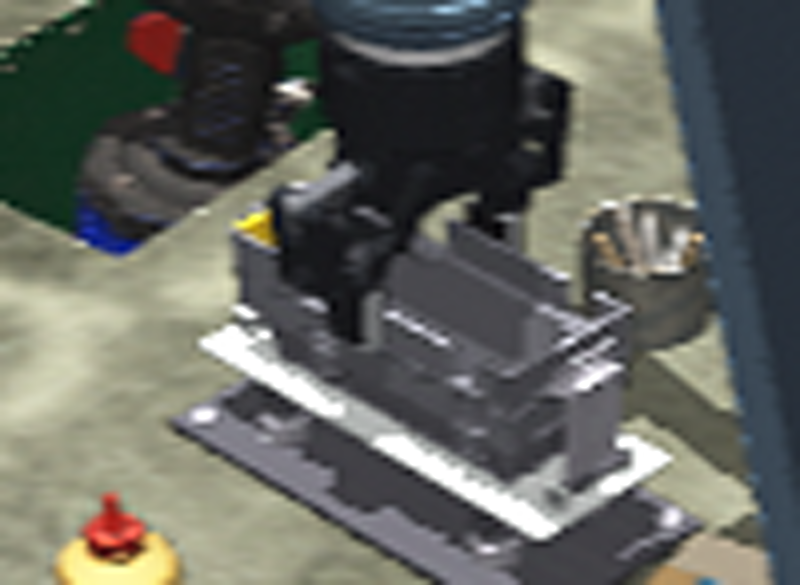

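```bash
python3 - <<'E'
from h import *
a=[cv2.imread(f"pics/{n}.png")[75:135,200:355] for n in("w7","w8","w11")]
cv2.imwrite("pics/cmp.png",np.vstack([cv2.resize(x,None,fx=5,fy=3.3,interpolation=cv2.INTER_CUBIC) for x in a]))
import pickle
s=pickle.load(open("s8.pkl","rb"))[0]
cv2.imwrite("pics/s8b.png",cv2.resize(s[205:270,225:300],None,fx=9,fy=9,interpolation=cv2.INTER_LANCZOS4))
E
```

```text
(no output)
```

View pics/cmp.png

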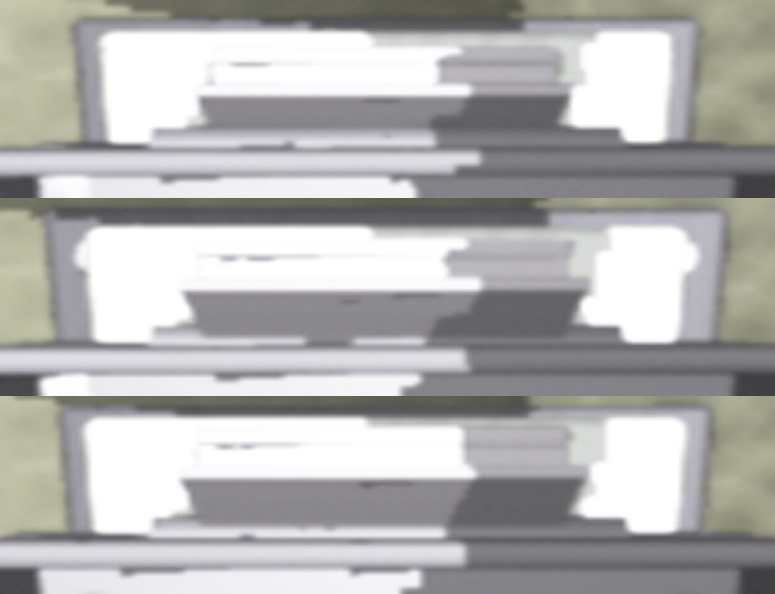

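View pics/s8b.png

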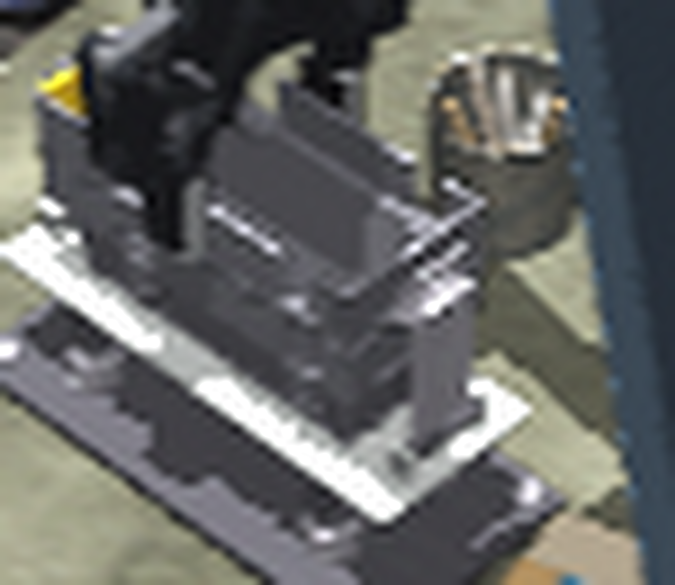

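The near clip lip now overlaps the bead slightly, but by lip size the end still looks 2–3 mm high. The gripper hides the far end, so I'll let go, rise and measure both ends.

{"op": "drive_tool", "data": {"deltas": [{"ax": 0, "ay": 0, "az": 0, "x": 0, "y": 0, "z": -0.1, "claw": 0}, {"ax": 0, "ay": 0, "az": 0, "x": 0, "y": 0, "z": 0, "claw": -1}, {"ax": 0, "ay": 0, "az": 0, "x": 0, "y": 0, "z": 0, "claw": -1}, {"ax": 0, "ay": 0, "az": 0, "x": 0, "y": 0, "z": 0, "claw": -1}, {"ax": 0, "ay": 0, "az": 0, "x": 0, "y": 0, "z": -2, "claw": -1}, {"ax": 0, "ay": 0, "az": 0, "x": 0, "y": 0, "z": -4, "claw": -1}, {"ax": 0, "ay": 0, "az": 0, "x": 0, "y": 0, "z": -4, "claw": -1}, {"ax": 0, "ay": 0, "az": 0, "x": 0, "y": 0, "z": 0, "claw": -1}]}}

```text
time: 22.4
position: [0.5335, -0.066, 0.2166]
orientation: [0.152, 3.13, -0.003]
contact_force: [-0.7, -0.0, -1.2]
grip_width: 0.0855
```

```bash
python3 - <<'E'
from h import *
import pickle
s=env.sense();print(s["time"],s["position"],s["orientation"],s["contact_force"],s["torque"],s["grip_width"])
c=cam("wrist");pickle.dump(c,open("w12.pkl","wb"));cv2.imwrite("pics/w12.png",c[0])
a=c[0]
cv2.imwrite("pics/w12a.png",cv2.resize(a[80:160,200:350],None,fx=5,fy=5,interpolation=cv2.INTER_CUBIC))
cv2.imwrite("pics/w12b.png",cv2.resize(a[240:340,200:350],None,fx=5,fy=5,interpolation=cv2.INTER_CUBIC))
E
```

```text
22.4 [ 0.5334685  -0.06599533  0.21655646] [ 0.15181573  3.13037489 -0.00326574] [-0.68736966 -0.03181436 -1.16819113] [-0.00057471  0.03259165 -0.00823486] 0.08553773069633555
```

View pics/w12.png

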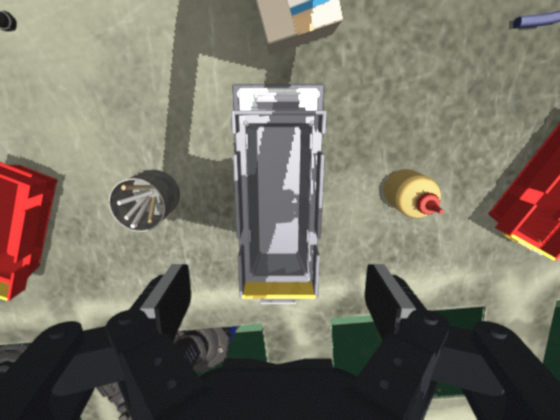

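View pics/w12a.png

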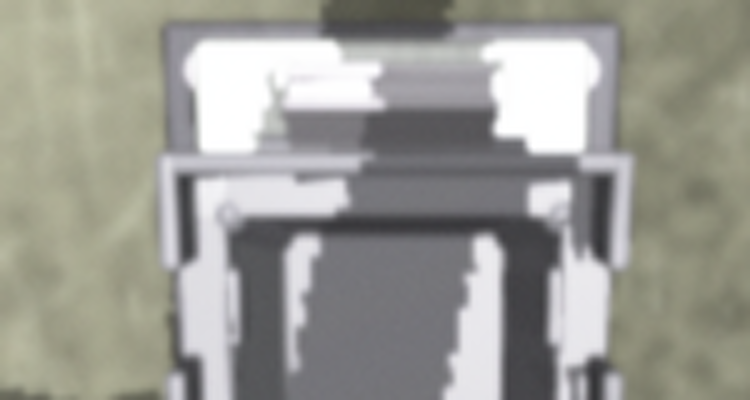

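View pics/w12b.png

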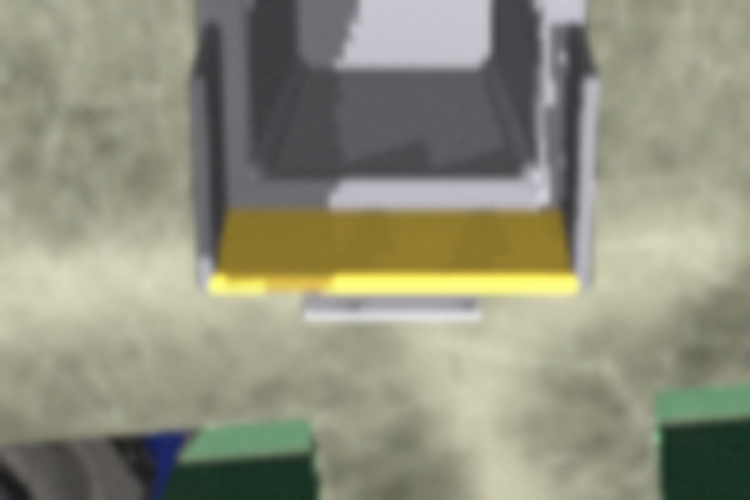

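```bash
python3 - <<'E'
from h import *
import pickle
c=cam("scene");pickle.dump(c,open("s9.pkl","wb"))
cv2.imwrite("pics/s9.png",cv2.resize(c[0][190:275,220:305],None,fx=7,fy=7,interpolation=cv2.INTER_CUBIC))
E
```

```text
(no output)
```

View pics/s9.png

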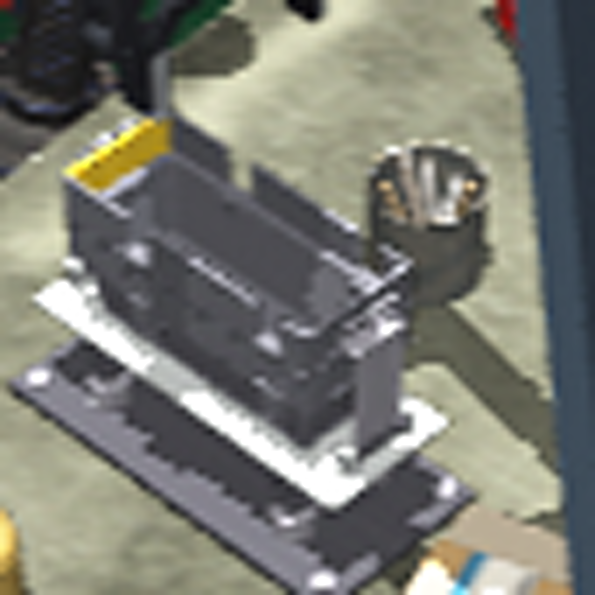

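```bash
python3 - <<'E'
from h import *
import pickle
w=pickle.load(open("w12.pkl","rb"));s=pickle.load(open("s9.pkl","rb"))
# wrist corners (grey end top): image left = world -y
wp={"G-":(200+160/5-.4,80+155/5-.4),"G+":(200+634/5-.4,80+155/5-.4),"Y-":(200+198/5-.4,240+292/5-.4),"Y+":(200+594/5-.4,240+292/5-.4)}
sp={"G+":(266.5,236.7),"G-":(278.2,227.1),"Y+":(228.9,214.3),"Y-":(243.6,207.0)}
for k in wp:
    X,r=tri([(w,wp[k]),(s,sp[k])]);print(k,X.round(4),np.round(r,4))
    print("   wrist on .140:",onz(w,wp[k],.14).round(4), "scene rows for z .138,.140,.142,.148 :",[proj(s,np.r_[X[:2],z]).round(1).tolist() for z in(.138,.142,.148)],sp[k])
for z in(.138,.14,.142,.145,.148):
    P={k:onz(w,wp[k],z) for k in wp};n=np.linalg.norm
    print(z,"Wg",n(P["G-"]-P["G+"]).round(4),"Wy",n(P["Y-"]-P["Y+"]).round(4),"L",n(P["G-"]-P["Y-"]).round(4),n(P["G+"]-P["Y+"]).round(4))
E
```

```text
G- [ 0.4525 -0.0898  0.1413] [0.0006 0.0006]
   wrist on .140: [ 0.4521 -0.0904  0.14  ] scene rows for z .138,.140,.142,.148 : [[278.4, 227.9], [278.4, 226.9], [278.4, 225.4]] (278.2, 227.1)
G+ [ 0.4549 -0.0284  0.1465] [0.0041 0.0041]
   wrist on .140: [ 0.4585 -0.0251  0.14  ] scene rows for z .138,.140,.142,.148 : [[265.1, 238.6], [265.1, 237.6], [265.1, 236.1]] (266.5, 236.7)
Y- [ 0.6076 -0.1084  0.1276] [0.0022 0.0022]
   wrist on .140: [ 0.602  -0.1057  0.14  ] scene rows for z .138,.140,.142,.148 : [[243.0, 204.0], [243.0, 203.1], [242.9, 201.6]] (243.6, 207.0)
Y+ [ 0.606  -0.0393  0.143 ] [0.0002 0.0002]
   wrist on .140: [ 0.6084 -0.039   0.14  ] scene rows for z .138,.140,.142,.148 : [[228.9, 215.5], [228.9, 214.5], [228.8, 213.0]] (228.9, 214.3)
0.138 Wg 0.0661 Wy 0.0676 L 0.152 0.1519
0.14 Wg 0.0655 Wy 0.067 L 0.1507 0.1505
0.142 Wg 0.0649 Wy 0.0664 L 0.1493 0.1492
0.145 Wg 0.064 Wy 0.0655 L 0.1472 0.1471
0.148 Wg 0.0631 Wy 0.0645 L 0.1452 0.145
```

Corner triangulation puts the rim near 0.141–0.143 (home would be 0.140–0.142), though one corner match is poor. I want a decisive side view of both clips, so I'll shift to +y and tilt the wrist camera.

{"op": "drive_tool", "data": {"deltas": [{"ax": 0, "ay": 0, "az": 0, "x": 0, "y": 3.5, "z": 0, "claw": -1}, {"ax": 0, "ay": 0, "az": 0, "x": 0, "y": 4, "z": 0, "claw": -1}, {"ax": 9, "ay": 0, "az": 0, "x": 0, "y": 0, "z": 0, "claw": -1}, {"ax": 9, "ay": 0, "az": 0, "x": 0, "y": 0, "z": 0, "claw": -1}, {"ax": 9, "ay": 0, "az": 0, "x": 0, "y": 0, "z": 0, "claw": -1}, {"ax": 9, "ay": 0, "az": 0, "x": 0, "y": 0, "z": 0, "claw": -1}, {"ax": 9, "ay": 0, "az": 0, "x": 0, "y": 0, "z": 0, "claw": -1}, {"ax": 0, "ay": 0, "az": 0, "x": 0, "y": 0, "z": 0, "claw": -1}]}}

```text
time: 23.5
position: [0.5371, 0.0111, 0.2087]
orientation: [-0.128, -2.859, 1.186]
contact_force: [0.6, -0.4, -0.2]
grip_width: 0.0854
```

```bash
python3 - <<'E'
from h import *
import pickle
s=env.sense();print(s["time"],s["position"],s["orientation"],s["contact_force"],s["joint_positions"])
c=cam("wrist");pickle.dump(c,open("w13.pkl","wb"));cv2.imwrite("pics/w13.png",c[0])
E
```

```text
23.5 [0.53706491 0.01108033 0.20874359] [-0.12820772 -2.8592391   1.1863261 ] [ 0.63207197 -0.4466392  -0.2439604 ] [ 0.25425879  0.48651916  1.52266679 -0.72866236  1.49433277 -1.03015098]
```

View pics/w13.png

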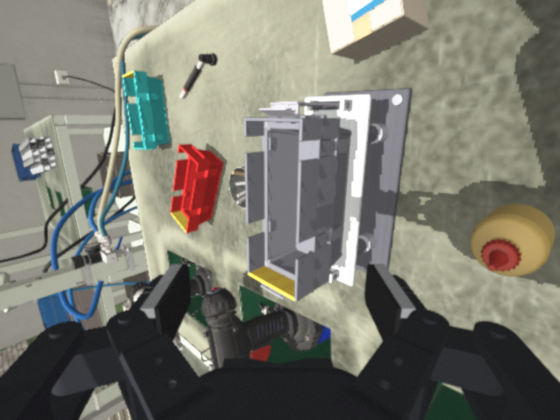

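```bash
python3 - <<'E'
from h import *
a=cv2.imread("pics/w13.png")
b=cv2.rotate(a[90:305,240:365],cv2.ROTATE_90_CLOCKWISE)
cv2.imwrite("pics/w13c.png",cv2.resize(b,None,fx=3.7,fy=4.5,interpolation=cv2.INTER_CUBIC))
b=cv2.rotate(a[90:180,240:365],cv2.ROTATE_90_CLOCKWISE)
cv2.imwrite("pics/w13g.png",cv2.resize(b,None,fx=4.7,fy=4.7,interpolation=cv2.INTER_CUBIC))
b=cv2.rotate(a[220:310,240:365],cv2.ROTATE_90_CLOCKWISE)
cv2.imwrite("pics/w13y.png",cv2.resize(b,None,fx=4.7,fy=4.7,interpolation=cv2.INTER_CUBIC))
E
```

```text
(no output)
```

View pics/w13c.png

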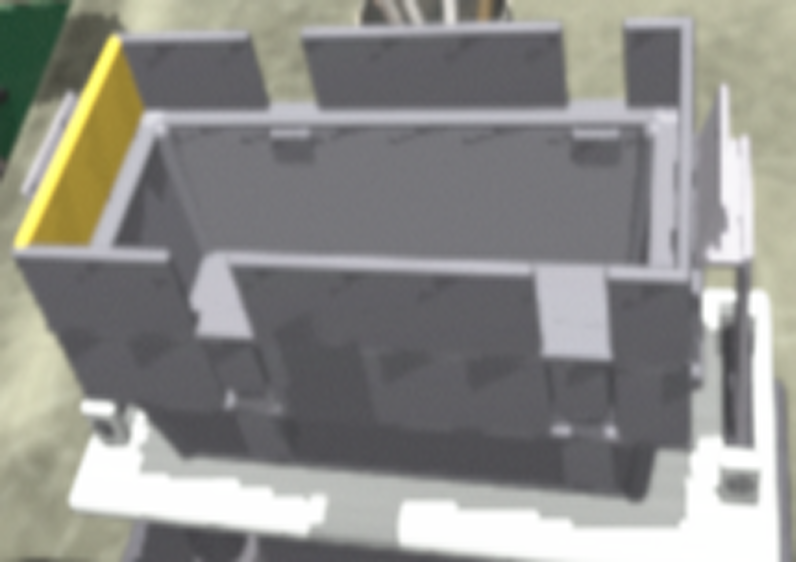

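View pics/w13g.png

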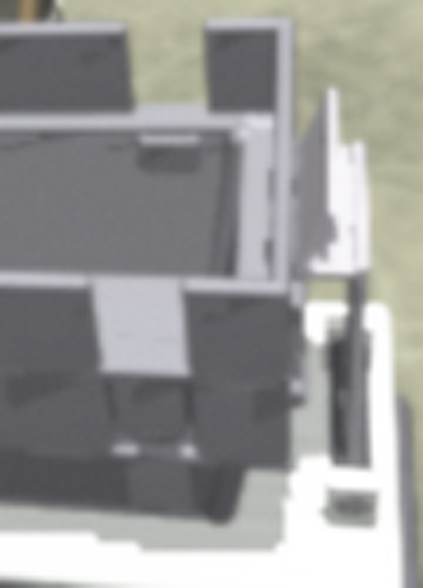

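View pics/w13y.png

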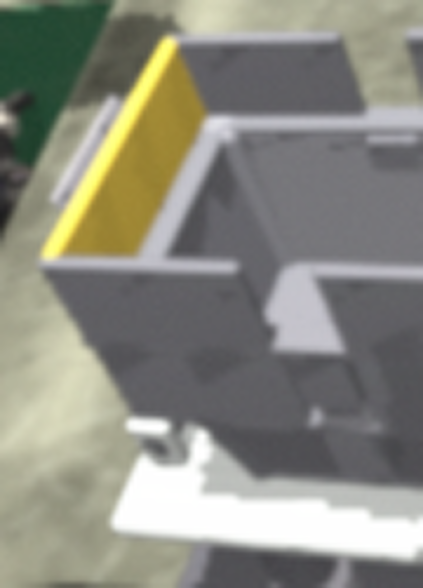

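No gap or bright rim strip shows between the two bands on the near side. I'll quantify it: cast rays onto the side plane and measure rim to the lower band's underside (48 mm when home).

```bash
python3 - <<'E'
from h import *
import pickle
c=pickle.load(open("w13.pkl","rb"))
# rotated crop: orig rows90:305, cols240:365; ROT90CW: new_col = H-1-row, new_row=col ; scale 3.7 (col),4.5(row)
def o(x,y): return (240+(y+.5)/4.5-.5, 90+214-((x+.5)/3.7-.5))
yaw=np.radians(-5.5);ux=np.array([np.cos(yaw),np.sin(yaw),0]);n=np.array([-ux[1],ux[0],0])
C=np.array([.5295,-.066,0])
def side(x,y):
    oo,d=ray(c,o(x,y)); t=(n@C+.033-n@oo)/(n@d);P=oo+d*t;return (round((P-C)@ux*1e3,1),round(P[2]*1e3,1))
for nm,p in {"greyRim":(690,270),"greyBandBottom":(690,447),"yelRim":(18,249),"yelBandBottom":(90,398),"rimmid":(400,262),"ribtopL":(548,357),"ribtopR":(610,357),"notchbotL":(553,432),"notchbotR":(617,432),"ribtop2L":(198,335),"ribtop2R":(255,337),"nb2L":(228,403)}.items(): print(nm,side(*p))
g=cv2.cvtColor(c[0],cv2.COLOR_BGR2GRAY)
clahe=cv2.createCLAHE(4,(6,6)).apply(g)
b=cv2.rotate(clahe[110:290,285:350],cv2.ROTATE_90_CLOCKWISE)
cv2.imwrite("pics/w13e.png",cv2.resize(b,None,fx=4.4,fy=8,interpolation=cv2.INTER_CUBIC))
E
```

```text
greyRim (np.float64(-74.7), np.float64(144.2))
greyBandBottom (np.float64(-74.7), np.float64(96.0))
yelRim (np.float64(72.4), np.float64(143.6))
yelBandBottom (np.float64(73.2), np.float64(96.4))
rimmid (np.float64(-17.9), np.float64(143.7))
ribtopL (np.float64(-46.0), np.float64(119.9))
ribtopR (np.float64(-58.8), np.float64(121.0))
notchbotL (np.float64(-45.2), np.float64(97.3))
notchbotR (np.float64(-59.3), np.float64(98.9))
ribtop2L (np.float64(34.9), np.float64(120.4))
ribtop2R (np.float64(20.5), np.float64(120.8))
nb2L (np.float64(34.0), np.float64(98.5))
```

View pics/w13e.png

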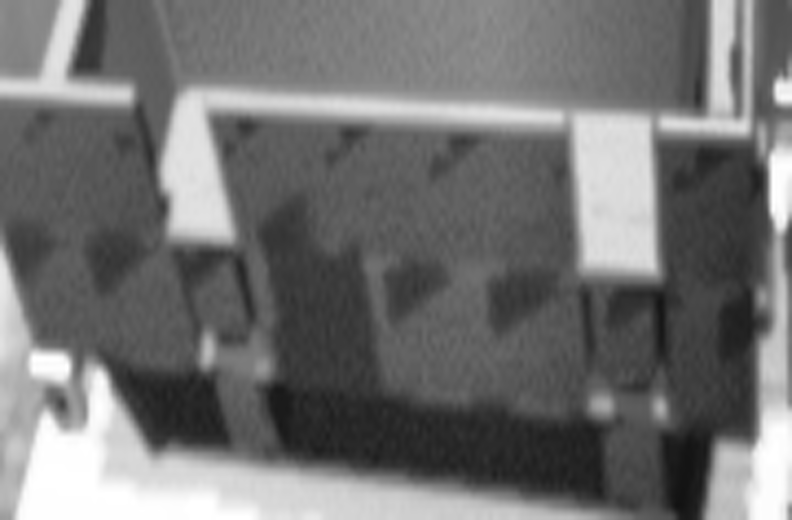

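Measured on the side plane, rim to the lower band's underside is 48.2 mm at the grey end and 47.2 mm at the yellow end (48 = home). No gap, both rims at 0.144, and ribs sit in the notches. Last check: clip lip spacing now against the free state, to see that both clips have sprung back.

```bash
python3 - <<'E'
from h import *
import pickle
yaw=np.radians(-5.5);ux=np.array([np.cos(yaw),np.sin(yaw),0]);C=np.array([.5295,-.066,0])
w5=pickle.load(open("w5.pkl","rb"));w12=pickle.load(open("w12.pkl","rb"))
f=lambda c,p,z=.141: round(((onz(c,p,z)-C)@ux)*1e3,1)
print("free: grey lip",f(w5,(20+150/5-.4,85+127/5-.4)),"yellow lip",f(w5,(20+405/5-.4,205+476/5-.4)))
print("now: grey lip",f(w12,(200+390/5-.4,80+108/5-.4)),"yellow lip",f(w12,(200+390/5-.4,240+318/5-.4)))
print("ref rims now",f(w12,(200+390/5,80+155/5-.4),.143),f(w12,(200+390/5,240+292/5-.4),.143))
E
```

```text
free: grey lip -81.2 yellow lip 80.6
now: grey lip -80.8 yellow lip 80.4
ref rims now -74.7 73.9
```

Lip spacing is 161.2 mm now against 161.8 mm free, so both clips have snapped back. I'll retreat, check the bystanders and hand in.

{"op": "drive_tool", "data": {"deltas": [{"ax": 0, "ay": 0, "az": 0, "x": 0, "y": 0, "z": -3, "claw": -1}, {"ax": 0, "ay": 0, "az": 0, "x": 0, "y": 0, "z": -3, "claw": -1}, {"ax": 0, "ay": 0, "az": 0, "x": 0, "y": 0, "z": 0, "claw": -1}, {"ax": 0, "ay": 0, "az": 0, "x": 0, "y": 0, "z": 0, "claw": -1}, {"ax": 0, "ay": 0, "az": 0, "x": 0, "y": 0, "z": 0, "claw": -1}]}}

```text
time: 24.18
position: [0.542, 0.0504, 0.2546]
orientation: [-0.14, -2.864, 1.186]
contact_force: [-0.1, 0.6, -0.6]
grip_width: 0.0854
```

```bash
python3 - <<'E'
from h import *
import pickle
c=cam("top");s=cam("scene")
def yel(im,b,lo,hi):
    h=cv2.cvtColor(im,cv2.COLOR_BGR2HSV)[b[1]:b[3],b[0]:b[2]];m=cv2.inRange(h,lo,hi);ys,xs=np.nonzero(m);return (xs.mean()+b[0]).round(2),(ys.mean()+b[1]).round(2),len(xs)
s0=pickle.load(open("scene0.pkl","rb"))[0]
for im in(s0,s[0]): print("bottle",yel(im,(200,250,232,290),(15,110,80),(32,255,255)))
d=cv2.absdiff(s0,s[0]).max(2)
for n,b in {"carton":(275,262,300,298),"cup":(274,208,292,234),"bottle":(203,252,228,285)}.items(): print(n,(d[b[1]:b[3],b[0]:b[2]]>40).mean().round(3))
cv2.imwrite("pics/end.png",s[0])
st=env.sense();print(st["time"],st["position"],st["contact_force"],st["grip_width"])
E
```

```text
bottle (np.float64(214.77), np.float64(273.03), 222)
bottle (np.float64(214.79), np.float64(272.47), 262)
carton 0.093
cup 0.626
bottle 0.354
24.275 [0.5421444  0.05072549 0.25471606] [ 0.15189787 -0.43748182  0.67150751] 0.08516330747197133
```

View pics/end.png

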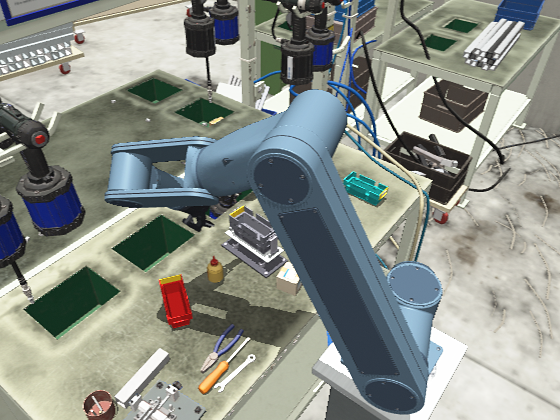

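The bottle centroid is unchanged. The carton is where it was, and the cup (now hidden by the arm) stood in place in the earlier scene and wrist views. Nested tote at (254,230). Handing in.

```bash
python3 -c "
from plant import env
print(env.sign_off())"
```

```text
the job is handed in; nothing more can be done
None
```

The loose tote is nested in the lower one, yellow over yellow. By my checks it is fully home and under both clips. I let go, backed off and handed the job in at about 24 s of the 61 s allowed.

**Pressing:** Total force on the carrier peaked at about 11.5 N in the readings, an estimated 19 mm of its 28 mm travel, so it should not have reached the stop. The force dropped sharply, from about 10 N to 5 N, when the clips snapped. I then pressed and tilted a little more, because the grey end still looked 2–3 mm high in the wrist view.

**Last checks, after letting go:**
- **Home:** Rim to the lower band's underside measured 48.2 mm at the grey end and 47.2 mm at the yellow end; 48 mm is home. No gap showed between the bands, and the ribs sat in the notches.
- **Clips:** The spacing between the clip lips was back to its free value, 161.2 mm against 161.8 mm. The far hook itself was never seen directly.
- **Stand:** The rim stood at about 0.144 m (text value about 0.142 m), so the carrier is back up.
- **Bystanders:** The bottle and carton were where they started. The arm hid the cup in the final picture; it stood in place in the pictures taken after the tote was released.

**Checks that disagreed:**
- While I still held the tote, force and lip size suggested it was 2–3 mm high; the side view after release did not bear this out.
- One triangulation of the far yellow corner was poor, giving z = 0.128 m, so I did not use it.
- The before-and-after picture difference flagged the cup and bottle areas. I put this down to the arm and its shadow, since the bottle's centroid had moved by less than a pixel.

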